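Clamp the carving blank with the T-key

ROBOT

A 6-joint arm with a two-finger parallel gripper is mounted at the origin on the work surface. World frame = base frame: x ahead of the robot, y to its left, z up, the work surface at z = 0. Lengths are in mm, angles in rad, forces in N, time in s.
With the tool pointing down it reaches from about 275 to 750 mm from the base axis. Payload 10.2 kg.
Tool frame: the origin (TCP) lies midway between the tips of the shut fingers; the grasp point (between the pads) lies 19 mm behind it; z points along the fingers, y is the direction in which the jaws open and shut (so a half turn about z gives the same grasp; the last joint's range is limited). The gripper opens to 85 mm and grips with 20 to 120 N. Pads are 22 mm wide; open, the fingers measure 114 mm over their backs; the gripper's body (76 mm by 85 mm) begins 54 mm behind the grasp point. The pads swing forward as they close: fully open they stand 13 mm farther back than shut.
Start: joints at [1.04, 0.313, 1.498, -0, 1.331, -0.223], TCP at [159.068, 500.328, 198.394] pointing down, gripper open.
Joint ranges: [-2.94, 2.94], [-0.97, 2.17], [0.19, 2.56], [-1.23, 4.37], [0.02, 3.11], [-2.88, 2.88]. Speed limits (rad/s): [2.39, 2.39, 3.01, 3.14, 3.14, 3.14].

INTERFACE

Orientations are given as a unit quaternion [w, x, y, z].
In Python, from rig import sense, optics, ctrl gives the robot as it stands.
- The arm moves only by the tool play_rows, never from a script. Its argument "plan" is a list of rows, each a list of 7 numbers: the shift along the world's x, y, z in mm, then the turn, a rotation vector about the world's x, y, z in rad, then the opening, from -1 (shut) to 1 (fully open), so that 0 is half open. A call has 1 to 5 rows; each row shifts and turns the pose as measured when the row begins; what a row does not reach is not made up. A row lasts 1/12 s, in which the tool goes at most 41.7 mm and 7.16 degrees, less where a joint would pass 70% of its speed; a pose out of reach is approached as far as the arm can. A call is refused whole if a number of a shift passes 41.7 or a number of a turn 0.125, either way. A call with a gripper value outside its range is refused whole. The fingers move at their own pace and stop on an object; "grip_force" is the grip in N (left out, the last holds). Time passes only in rows, so rows that do not move let the fingers close. It gives the time, the measured TCP pose, the force and the opening at its end, in the units of the state.
- sense(): the state, without advancing time (a new reading comes with each control period).
- optics.capture(name): name is "side" or "top"; returns a dict with "img" (400x640x3 uint8, blue, green, red), "fx", "fy", "cx", "cy" (pixels), "dist" ([k1, k2, p1, p2, k3] as OpenCV has them; the pictures are not rectified), "world_to_cam" (4x4, takes a point from world to camera coordinates). Camera axes: x right, y up, looking along -z (the intrinsics and any distortion apply to the point x, -y, -z); pixel columns grow to the right and rows downward; lengths in mm; the calibration is good to about 2 mm. A picture is of the moment at which its call begins. There is no depth.
- ctrl.finish_job(): hands the job in, once; it reports no verdict.
The state is a dict: "time_s": time; "joints": joint angles; "dq": joint speeds; "tau": joint torques, N m; "eef_pos": TCP position; "ee_rot": TCP orientation; "force": force on the tool from outside, world axes, zero at the start; "wrist_torque": the same for the moment, N m; "grip_width": opening from 0.0 (shut) to 1.0 (fully open).
Only numpy, scipy, OpenCV 4.12 (cv2) and the standard library are available. Lean on these libraries where they do the work, as an engineer would, in place of code of your own. Each camera call takes 0.05 s, during which the arm holds its last target. There are 200 camera calls.

TASK

Take the steel T-key from its sloping wooden rest and stand it, foot down, fully home in the square socket on top of the carving vice, and let go of it there before turning anything. Then take it again by its crossbar and turn the socket clockwise (seen from above) until it comes to its stop and the jaw has closed on the wooden blank. Leave the key standing in the socket, hands off, and leave the other things on the bench where they are.

Things in the scene. Friction and masses are not known exactly. Their poses are not given: they have to be found in the camera images.
- key: steel T-key, 150 mm long, 0.4 kg: 16 mm square shaft, crossbar 16 mm thick, 90 mm long, centred 142 mm above the foot. Lowest 10 mm taper to 8 mm square. Origin: centre of the foot's end; z up the shaft, y along the crossbar. Mass centre 92 mm from the foot. At first in the rest: foot towards the robot, shaft rising away at 30 degrees above level, crossbar level, x pointing steeply down
- rest: dark wooden rest, fixed, base 170 x 70 x 14 mm; origin under its centre; x: the way the key's shaft rises. The key lies loosely, foot against a stop at x -80 mm, 40 mm up, in a trough 0 to 55 mm and a saddle 112 to 128 mm from the foot (29 mm wide outside, walls to 2 mm above the shaft's centre line). In between the shaft is free all round, 45 mm or more above the base
- key_tip (a point): centre of the foot's end face of the key (the key's origin), axes as the key's
- socket (a point): centre of the mouth of the square socket in the turning cylinder on the vice, 94 mm above the bench. Socket 18 mm square, 36 mm deep, no lead-in, flat bottom. The point turns with the cylinder: x and y square to the socket's sides, z up. Cylinder 54 mm across, 44 mm tall, on the vice's 50 mm high body, 60 mm from the vice's centre towards the robot
- lock (a joint): turn of the socket cylinder in rad: grows clockwise seen from above, from 0 to a hard stop at 1.4 where the jaw has closed on the blank; starts between 0 and 0.3. It is stiff (0.12 N m of friction) and stays where it is left. The key has about 0.13 rad of play in the socket
- vice: grey and dark steel vice fixed to the bench, base 220 x 110 mm, 30 mm tall, body 50 mm tall; origin under the centre of its base, x away from the robot along the vice. At x = -60 mm stands the socket cylinder (top 94 mm high); at x = 7 to 110 mm are the moving jaw (100 mm wide, up to 120 mm high), a pale wooden blank with a round top (140 mm high) and the fixed jaw (125 mm high)
- knife: bystander: carving knife with a blue round handle, 160 mm long, lying on the bench; origin under its middle, x towards the blade
- rubber_ring: bystander: black rubber ring, 48 mm across, 14 mm tall, lying flat; origin at the centre of its underside
- bottle: bystander: closed brown glass bottle, 52 mm across, 120 mm tall; origin at the centre of its underside
- jar: bystander: closed white jar, 60 mm across, 80 mm tall; origin at the centre of its underside
- carving: bystander: small slatted wooden box, 70 x 110 x 45 mm; origin at the centre of its underside
- brush: bystander: bench brush 170 mm long, lying; origin under its middle
Things that resemble listed ones, but are neither listed nor needed, are in the scene too. What is shaped like the vice but orange is not meant. What is shaped like the key but purple is not meant.

How it is judged (in metres and radians):
On the way:
1. the key stands fully home in the socket, let go, before the socket has been turned (z of key_tip in the frame of socket below -0.03 m and horizontal distance between key_tip and socket below 0.006 m and angle between key's own z axis and vertical below 0.12 rad and value of joint lock below 0.6 rad and contact force between the fingers and key below 0.1 N), for 0.2 s.
At the end, for the whole second after the job is handed in: The socket is turned to within 0.15 rad of its stop at 1.4 rad, with the key standing in it at rest: foot at least 30 mm below the mouth, within 6 mm of the socket's axis, shaft within 0.12 rad of upright (value of joint lock above 1.25 rad and z of key_tip in the frame of socket below -0.03 m and horizontal distance between key_tip and socket below 0.006 m and angle between key's own z axis and vertical below 0.12 rad and linear speed of key below 0.02 m/s); the robot touches nothing.
It fails at once if a bystander (knife, rubber ring, bottle, jar, slatted box or brush) is pushed more than 40 mm from its place (distance of any of knife, rubber_ring, bottle, jar, carving, brush from where it was at the start of the episode above 0.04 m).
It also fails if it takes over 61 s, if anything falls off the work surface, if the arm or the gripper's body presses on something with over 40 N, if the wrist force passes 120 N, or if a joint passes its speed limit or range.

## Working session

There is one attempt and no reset: what is moved stays moved. The work goes in short steps, Python scripts to look and compute and a tool call to move; the robot and the scene stay as the last step left them, time stands still between calls to the robot, and variables do not carry over. Pictures are saved under pics/ and viewed, about 8 in all and at most 12, crops included, and the job is handed in when it is done.

Besides the shell and the picture viewer there is one more tool, called after "Call:" as a command line: name --pt "numbers of a row" for each row, then --argument value for the rest. play_rows: Moves the arm, as the interface text tells. Its arguments: {"type":"object","properties":{"plan":{"type":"array"},"grip_force":{"type":"number"}},"required":["plan"]}

```bash
mkdir -p pics; ls; python3 - <<'E'
from rig import sense, optics
import cv2,numpy as np
for n in("side","top"):
    c=optics.capture(n); cv2.imwrite(f"pics/{n}0.png",c["img"]); print(n,c["fx"],c["fy"],c["cx"],c["cy"],c["dist"]); print(np.round(c["world_to_cam"],3).tolist())
print(sense())
E
```

```text
pics
side 496.78665954126546 496.78665954126546 313.1575903338937 198.7956761037965 [0.03124201 0.         0.         0.         0.        ]
[[0.701, -0.713, -0.025, -292.653], [0.388, 0.352, 0.852, -306.492], [-0.598, -0.607, 0.524, -1049.838], [0.0, 0.0, 0.0, 1.0]]
top 395.74071277492425 395.74071277492425 319.7102139495013 202.75836303750629 [0.03236064 0.         0.         0.         0.        ]
[[-0.016, -1.0, 0.005, 96.027], [0.996, -0.016, 0.087, -539.514], [-0.087, 0.007, 0.996, -1213.159], [0.0, 0.0, 0.0, 1.0]]
{'time_s': 0.1, 'joints': array([ 1.03959624e+00,  3.13384358e-01,  1.49831644e+00,  8.34698127e-06,
        1.33100594e+00, -2.23389787e-01]), 'dq': array([ 6.13326273e-04,  8.89293441e-06, -2.49211977e-03, -1.79523786e-04,
        1.56764837e-03,  4.13892373e-04]), 'tau': array([ 2.75067541e-03, -4.12900901e+01, -2.60143214e+01, -9.82146162e-05,
        3.04870642e-03, -2.38929567e-05]), 'eef_pos': array([158.93498436, 500.1023173 , 197.91409992]), 'ee_rot': array([-2.08986136e-04,  1.53299243e-01,  9.88179656e-01, -5.16367703e-04]), 'force': array([-0.50640153,  0.54008242, -0.92434509]), 'wrist_torque': array([ 0.05542068, -0.02706678, -0.04023997]), 'grip_width': 1.0020043761657782}
```

View pics/side0.png

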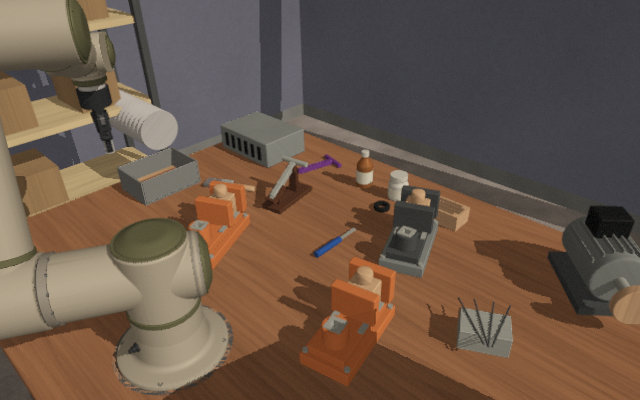

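View pics/top0.png

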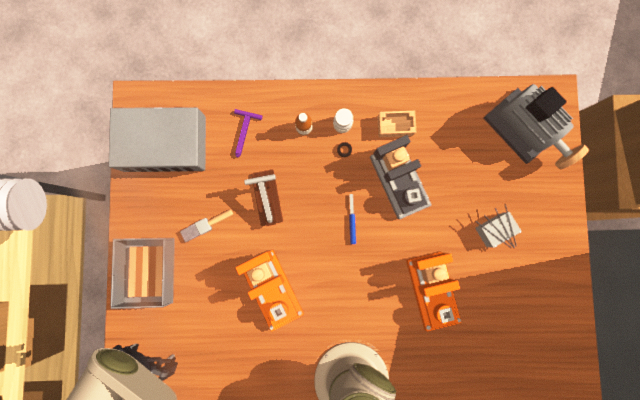

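The steel key in the dark rest is at top (262,197) / side (283,180); the purple one at top (245,130) / side (320,164) is the decoy. The grey vice is at top (402,180) / side (410,235); the orange vices at top (270,290) and (435,290) are decoys. I'll confirm with an enlarged composite.

```bash
python3 - <<'E'
import cv2,numpy as np
def crop(n,x,y):
    im=cv2.imread(f"pics/{n}0.png")[y:y+60,x:x+80]
    im=cv2.resize(im,None,fx=5,fy=5,interpolation=cv2.INTER_CUBIC)
    for i in range(0,80,10):
        cv2.putText(im,str(x+i),(i*5,8),0,.3,(255,255,0),1); cv2.line(im,(i*5,10),(i*5,14),(255,255,0),1)
    for i in range(0,60,10): cv2.putText(im,str(y+i),(0,i*5+4),0,.3,(0,255,255),1);cv2.line(im,(20,i*5),(24,i*5),(0,255,255),1)
    return im
cv2.imwrite("pics/c1.png",np.vstack([np.hstack([crop("top",230,168),crop("top",365,160)]),np.hstack([crop("side",250,153),crop("side",370,205)])]))
E
```

```text
(no output)
```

View pics/c1.png

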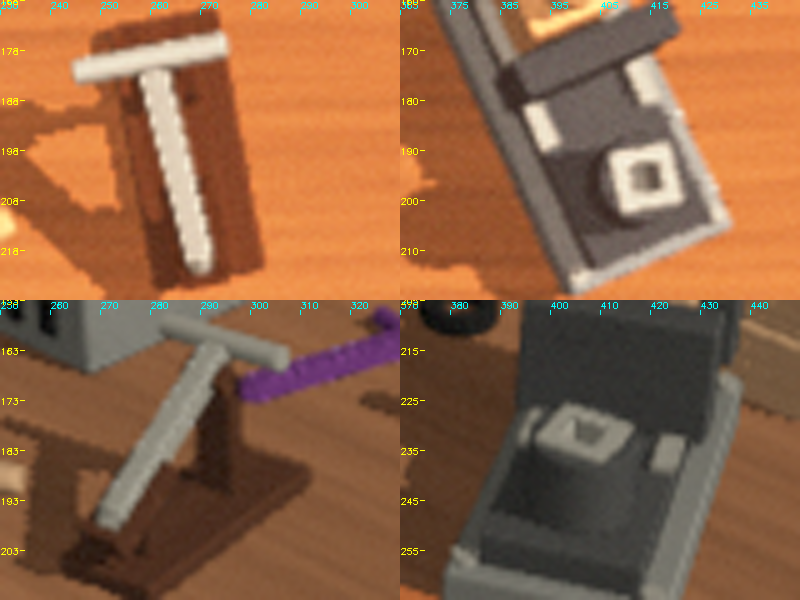

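The crop confirms it: a bare steel key lies in the dark rest (foot at top (270,222), side (271,197)), and the grey vice's light square socket is at top (414,195.5), side (407.4,231). Next I triangulate.

```bash
cat >h.py <<'E'
import numpy as np,cv2
from scipy.optimize import least_squares
from rig import sense,optics,ctrl
F=np.diag([1,-1,-1,1.])
def cam(n):
    c=optics.capture(n); c["K"]=np.array([[c["fx"],0,c["cx"]],[0,c["fy"],c["cy"]],[0,0,1]]); c["T"]=F@np.array(c["world_to_cam"]); c["d"]=np.array(c["dist"],float); return c
def proj(c,P):
    P=np.atleast_2d(np.array(P,float)); return cv2.projectPoints(P,cv2.Rodrigues(c["T"][:3,:3])[0],c["T"][:3,3],c["K"],c["d"])[0].reshape(-1,2)
def tri(cs,uv,g=(300,0,80)):
    r=least_squares(lambda p:np.concatenate([proj(c,p)[0]-u for c,u in zip(cs,uv)]),g); return r.x,r.fun
E
python3 - <<'E'
from h import *
np.set_printoptions(precision=2,suppress=True)
S,T=cam("side"),cam("top")
for n,t,s in [("barL",(245.2,182.2),(282.4,158)),("barR",(275.2,176.6),(307,164.6)),("foot",(270.2,221.6),(271,196.6)),("junction",(260.5,179.5),(294,161)),("sock",(414.2,195.5),(407.4,231.2)),
  ("viceNearL",(401,216),(381.5,257)),("p1",(407,189.6),(397.4,232.4)),("p2",(420,188.4),(405,225.6)),("p3",(421.6,201.4),(417,228.6)),("p4",(408.4,202.8),(410,237))]:
    print(n,*tri([T,S],[t,s]))
# constrained key fit: foot xyz, yaw ; tilt 30
obs=[((245.2,182.2),(282.4,158),(-45,142)),((275.2,176.6),(307,164.6),(45,142)),((270.2,221.6),(271,196.6),(0,0))]
def R(p):
    y=p[3];d=np.array([np.cos(y),np.sin(y),0]);l=np.array([-d[1],d[0],0]);z=d*np.cos(np.pi/6)+np.array([0,0,.5])
    return np.concatenate([np.concatenate([proj(T,q)[0]-t,proj(S,q)[0]-s]) for t,s,(a,b) in obs for sg in [-1] for q in [np.array(p[:3])+sg*a*l*(-1 if False else -1)*-1+z*b]])
for y0 in(0.2,):
    r=least_squares(R,[400,150,45,y0]);print(r.x,r.fun)
for n in("top","side"): pass
E
```

```text
barL [596.34 304.39 109.93] [-0.16  0.18  0.26 -0.01]
barR [612.62 215.76 111.48] [ 0.25 -0.28 -0.38  0.03]
foot [484.17 238.81  47.88] [ 0.16 -0.19 -0.24  0.01]
junction [603.27 259.61 112.28] [-0.16  0.18  0.25 -0.02]
sock [ 552.79 -191.83   94.03] [ 0.3  -0.3  -0.35  0.08]
viceNearL [ 494.78 -162.63   32.58] [-0.12  0.12  0.13 -0.02]
p1 [ 563.87 -166.18   74.55] [-2.78  2.75  3.21 -0.68]
p2 [ 559.71 -192.57  110.68] [-3.93  3.82  4.49 -1.02]
p3 [ 541.31 -215.83  116.84] [ 3.31 -3.21 -3.71  0.85]
p4 [ 545.64 -191.49   77.02] [ 4.69 -4.62 -5.29  1.14]
[483.49 239.37  42.3    0.17] [-0.32 -0.29  0.44 -1.08  0.27 -0.25 -0.43 -0.44  0.2   0.1  -0.4   1.65]
```

The heights check out: socket mouth at 94.0 mm, foot at about 42 mm, crossbar at 111–113 mm against 113 expected, and key yaw about 0.17. I'll grasp the shaft 86 mm from the foot at (557, 252, 85), so I go above it first.

Call:
play_rows --pt "33 -20.5 0 0 0 0.096 1" --pt "33 -20.5 0 0 0 0.096 1" --pt "33 -20.5 0 0 0 0.096 1" --pt "33 -20.5 0 0 0 0.096 1" --pt "33 -20.5 0 0 0 0.096 1"

```text
time_s: 0.62
eef_pos: [323.1, 396.1, 197.4]
ee_rot: [-0.001, -0.1, 0.995, -0.0]
force: [0.6, 0.4, -0.5]
grip_width: 1.002
```

```bash
python3 - <<'E'
from h import *
from scipy.spatial.transform import Rotation as Ro
T=cam("top")
K=T["K"]
def bp(c,uv,z):
    return least_squares(lambda p:proj(c,[p[0],p[1],z])[0]-uv,[550,-190]).x
P=[bp(T,u,94) for u in [(407,189.6),(420,188.4),(421.6,201.4),(408.4,202.8)]]
print(np.round(P,1),np.mean(P,0))
e=[P[0]-P[3],P[1]-P[2]]; print("yaw x",[np.arctan2(v[1],v[0]) for v in e]); e=[P[0]-P[1],P[3]-P[2]]; print("yaw y-90",[np.arctan2(v[1],v[0])-np.pi/2 for v in e])
A=bp(T,(401,216),30);B=bp(T,(431,204.6),30);v=A-B;print("vice yaw",np.arctan2(v[1],v[0])-np.pi/2,np.hypot(*v))
s=sense();print(s["joints"],s["eef_pos"],s["time_s"],Ro.from_quat(np.roll(s["ee_rot"],-1)).as_matrix().round(3).tolist())
E
```

```text
[[ 569.8 -170.3]
 [ 572.7 -208.8]
 [ 534.1 -212. ]
 [ 530.6 -173.1]] [ 551.80098935 -191.04531188]
yaw x [np.float64(0.06993287463813867), np.float64(0.08379174665358272)]
yaw y-90 [np.float64(0.07672144797452751), np.float64(0.09044178095636446)]
vice yaw 0.34645675133353815 100.01589490814848
[ 0.64629608  0.28683709  1.53600974 -0.00230707  1.32054939 -1.13099035] [328.60441284 392.76540916 197.16896027] 0.6667 [[-0.979, -0.206, -0.0], [-0.206, 0.979, -0.003], [0.001, -0.003, -1.0]]
```

Call:
play_rows --pt "36 -22 0 0 0 -0.03 1" --pt "36 -22 0 0 0 0 1" --pt "36 -22 0 0 0 0 1" --pt "36 -22 0 0 0 0 1" --pt "36 -22 0 0 0 0 1"

```text
time_s: 1.08
eef_pos: [500.0, 286.1, 197.2]
ee_rot: [-0.001, -0.09, 0.996, -0.001]
force: [-0.1, 0.3, 0.2]
grip_width: 1.0
```

Call:
play_rows --pt "36 -22 0 0 0 0 1" --pt "15 -9 0 0 0 0 1" --pt "0 0 0 0 0 0 1"

```text
time_s: 1.33
eef_pos: [556.0, 249.3, 195.3]
ee_rot: [-0.001, -0.086, 0.996, -0.002]
force: [-1.5, -0.5, -0.0]
grip_width: 1.002
```

Call:
play_rows --pt "0.5 1.5 -35 0 0 0 1" --pt "0 0 -35 0 0 0 1" --pt "0 0 -15 0 0 0 1" --pt "0 0 0 0 0 0 1"

```text
time_s: 1.67
eef_pos: [555.9, 251.1, 107.7]
ee_rot: [-0.0, -0.085, 0.996, -0.001]
force: [-0.2, 0.7, -0.4]
grip_width: 0.999
```

```bash
python3 - <<'E'
from h import *
s=sense();print(s["eef_pos"],s["force"])
def crop(n,x,y):
    im=cam(n)["img"][y:y+75,x:x+80]
    return cv2.resize(im,None,fx=5,fy=5,interpolation=cv2.INTER_CUBIC)
cv2.imwrite("pics/c2.png",np.hstack([crop("top",225,160),crop("side",245,130)]))
E
```

```text
[555.89284422 251.06239394 107.73537229] [-0.18129971  0.70980477 -0.35935893]
```

View pics/c2.png

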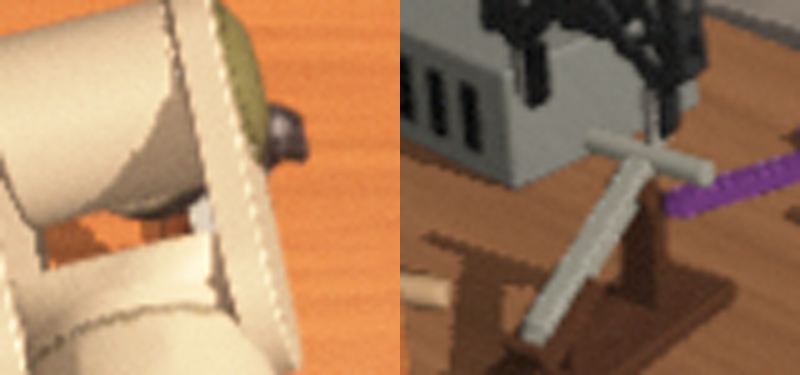

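The picture shows the open fingers straddling the shaft just above it, with tips at about side (272,150) and (299,157). A quick projection check before lowering.

```bash
python3 - <<'E'
from h import *
S=cam("side");print(proj(S,[(556,251,121),(556+.17*42,251-42*.985,121),(556-.17*42,251+42*.985,121),(557,252,85),(604.7,260.2,113),(483.5,239.4,42)]).round(1))
E
```

```text
[[284.6 164.7]
 [296.  168.3]
 [273.5 161.3]
 [285.3 175.1]
 [294.5 160.6]
 [270.6 198.3]]
```

Call:
play_rows --pt "1 1 -20 0 0 0 1" --pt "0 0 -18 0 0 0 1" --pt "0 0 -4 0 0 0 1" --pt "0 0 0 0 0 0 1"

```text
time_s: 2.15
eef_pos: [562.3, 254.8, 77.3]
ee_rot: [0.01, -0.086, 0.996, 0.0]
force: [0.1, -0.1, 0.9]
grip_width: 0.998
```

```bash
python3 - <<'E'
from h import *
s=sense();print(s)
S=cam("side");T=cam("top");im=S["img"]
x,y=235,120;c=cv2.resize(im[y:y+90,x:x+110],None,fx=7,fy=6,interpolation=cv2.INTER_CUBIC)
p=s["eef_pos"];pts=[p,p+[7,-42,13],p+[-7,42,13],p+[7,-42,67],p+[-7,42,67]]
for q in proj(S,pts): cv2.circle(c,(int((q[0]-x+.5)*7),int((q[1]-y+.5)*6)),4,(0,0,255),-1)
cv2.imwrite("pics/c3.png",c)
E
```

```text
{'time_s': 2.15, 'joints': array([ 0.23697997,  0.61212481,  1.3711997 , -0.00244792,  1.13863262,
       -1.50491337]), 'dq': array([ 0.00534145, -0.01272236, -0.01168395, -0.00125548,  0.00821371,
        0.00105093]), 'tau': array([-4.64808696e-02, -5.13525259e+01, -2.34324074e+01, -5.53753183e-03,
       -2.37208474e-01,  4.00199315e-04]), 'eef_pos': array([562.27152728, 254.78361935,  77.26807754]), 'ee_rot': array([ 9.87366112e-03, -8.59398818e-02,  9.96251326e-01,  3.77384850e-04]), 'force': array([ 0.10525066, -0.13933712,  0.8509887 ]), 'wrist_torque': array([ 0.05790125, -0.01955603,  0.04254055]), 'grip_width': 0.9984163415025504}
```

View pics/c3.png

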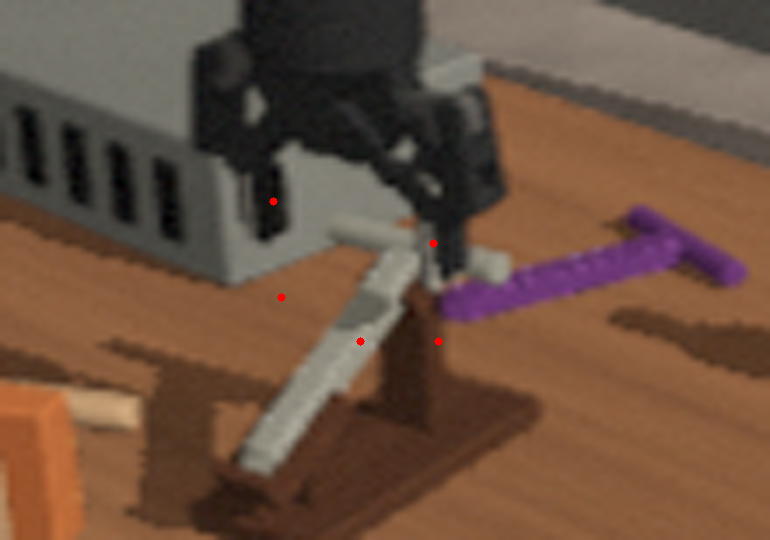

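Images so far: 5. The fingertips sit about 10 px higher than my projection (seen at side (298,167) and (273,160)). I'll check this against the first picture and the top view.

```bash
python3 - <<'E'
from h import *
S=cam("side");T=cam("top")
cv2.imwrite("pics/t3.png",T["img"])
print("start tips",proj(S,[(159,500,211),(159+14,500+45,211),(159-14,500-45,211)]).round(1))
for z in(90,120,150,180): print(z,proj(T,[(562+9,254.8-57,z)]).round(1))
a=cv2.resize(cv2.imread("pics/side0.png")[90:170,70:150],None,fx=5,fy=5,interpolation=cv2.INTER_CUBIC)
b=cv2.resize(T["img"][150:230,230:310],None,fx=5,fy=5,interpolation=cv2.INTER_CUBIC)
cv2.imwrite("pics/c4.png",np.hstack([a,b]))
E
```

```text
start tips [[110.6 157.3]
 [107.7 150.7]
 [113.6 164.4]]
90 [[282.4 191.3]]
120 [[281.5 190.1]]
150 [[280.5 188.8]]
180 [[279.5 187.5]]
```

View pics/c4.png

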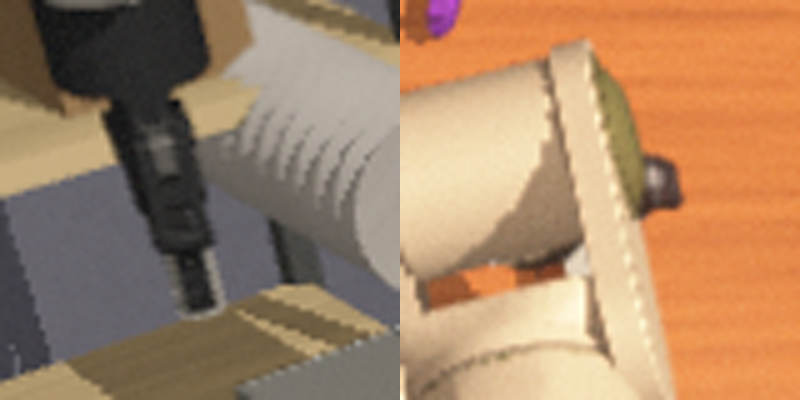

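Call:
play_rows --pt "-2.5 -1.5 -6 0 0.02 0 1" --pt "-2.5 -1.5 -4 0 0 0 1" --pt "0 0 0 0 0 0 1"

```text
time_s: 2.6
eef_pos: [558.0, 251.6, 68.9]
ee_rot: [0.001, -0.086, 0.996, 0.002]
force: [0.0, 0.2, -0.1]
grip_width: 1.001
```

Now a gentle close, to see whether the pads stop on the 16 mm shaft (opening 0.19).

Call:
play_rows --pt "0 0 0 0 0 0 -1" --pt "0 0 0 0 0 0 -1" --pt "0 0 0 0 0 0 -1" --pt "0 0 0 0 0 0 -1" --pt "0 0 0 0 0 0 -1" --grip_force 25

```text
time_s: 3.02
eef_pos: [558.0, 251.4, 69.0]
ee_rot: [0.001, -0.086, 0.996, 0.002]
force: [-0.2, 0.3, 0.1]
grip_width: 0.303
```

Call:
play_rows --pt "0 0 0 0 0 0 -1" --pt "0 0 0 0 0 0 -1" --pt "0 0 0 0 0 0 -1"

```text
time_s: 3.27
eef_pos: [558.1, 251.5, 69.1]
ee_rot: [0.001, -0.086, 0.996, 0.002]
force: [1.0, -0.3, 0.1]
grip_width: 0.003
```

```bash
python3 - <<'E'
from h import *
s=sense();print(s["eef_pos"],s["force"],s["grip_width"])
S=cam("side");im=S["img"]
x,y=245,130;c=cv2.resize(im[y:y+80,x:x+80],None,fx=6,fy=6,interpolation=cv2.INTER_CUBIC)
p=s["eef_pos"]
for q in proj(S,[p,p+[0,0,19]]): cv2.circle(c,(int((q[0]-x+.5)*6),int((q[1]-y+.5)*6)),3,(0,0,255),-1)
cv2.imwrite("pics/c5.png",c)
E
```

```text
[558.0603158  251.4655906   69.12534463] [ 1.00798615 -0.31094772  0.08556937] 0.0034775182758799475
```

View pics/c5.png

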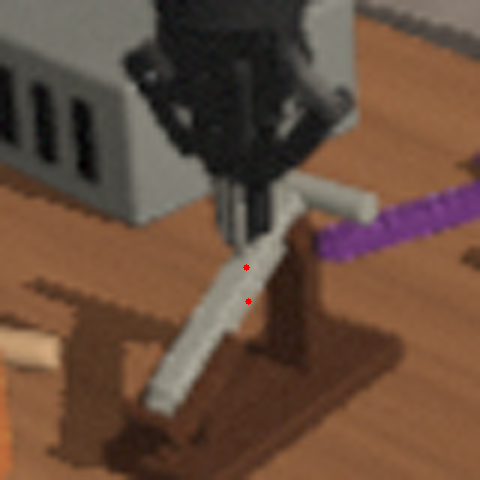

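Image 7: the shut fingers closed just above the shaft, with tips at side (286,170), so they are really at about z 100 while 69 is reported. Cameras agree with the given heights (socket 94, bar 113), so the true tool tip is about 31 mm higher than reported. I'll reopen and go down by that, watching the force.

Call:
play_rows --pt "0 0 4 0 0 0 1" --pt "0 0 0 0 0 0 1" --pt "0 0 0 0 0 0 1" --pt "0 0 0 0 0 0 1" --pt "0 0 0 0 0 0 1"

```text
time_s: 3.73
eef_pos: [558.2, 251.5, 73.8]
ee_rot: [0.001, -0.086, 0.996, 0.002]
force: [-0.1, 0.6, -0.7]
grip_width: 0.704
```

Call:
play_rows --pt "0 0 -12 0 0 0 1" --pt "0 0 -12 0 0 0 1" --pt "0 0 -8 0 0 0 1" --pt "0 0 -3 0 0 0 1" --pt "0 0 0 0 0 0 1"

```text
time_s: 4.15
eef_pos: [557.3, 251.3, 33.8]
ee_rot: [0.0, -0.086, 0.996, 0.002]
force: [-0.8, -1.5, -0.5]
grip_width: 0.993
```

Call:
play_rows --pt "0 0 1 0 0 0 -1" --pt "0 0 0 0 0 0 -1" --pt "0 0 0 0 0 0 -1" --pt "0 0 0 0 0 0 -1" --pt "0 0 0 0 0 0 -1" --grip_force 60

```text
time_s: 4.57
eef_pos: [557.5, 251.4, 35.1]
ee_rot: [0.0, -0.086, 0.996, 0.002]
force: [-0.6, 0.4, -0.1]
grip_width: 0.297
```

Call:
play_rows --pt "0 0 0 0 0 0 -1" --pt "0 0 0 0 0 0 -1" --pt "0 0 0 0 0 0 -1"

```text
time_s: 4.82
eef_pos: [557.5, 251.9, 35.6]
ee_rot: [0.001, -0.086, 0.996, 0.002]
force: [0.3, 0.0, -1.4]
grip_width: 0.177
```

Gripped: it stopped at 0.177, about 15 mm. Lifting straight up.

Call:
play_rows --pt "0 0 8 0 0 0 -1" --pt "0 0 20 0 0 0 -1" --pt "0 0 30 0 0 0 -1" --pt "0 0 35 0 0 0 -1" --pt "0 0 35 0 0 0 -1" --grip_force 80

```text
time_s: 5.23
eef_pos: [551.2, 249.9, 159.8]
ee_rot: [-0.01, -0.086, 0.996, 0.0]
force: [0.8, 0.4, -2.8]
grip_width: 0.17
```

Call:
play_rows --pt "0 0 35 0 0 0 -1" --pt "0 0 30 0 0 0 -1" --pt "0 0 0 0 0 0 -1" --pt "0 0 0 0 0 0 -1"

```text
time_s: 5.57
eef_pos: [551.7, 249.4, 237.0]
ee_rot: [-0.004, -0.085, 0.996, 0.0]
force: [-0.0, 0.4, -3.6]
grip_width: 0.172
```

Call:
play_rows --pt "0 -30 0 0 0 -0.09 -1" --pt "0 -30 0 0.009 -0.105 0 -1" --pt "0 -30 0 0.009 -0.105 0 -1" --pt "0 -30 0 0.009 -0.105 0 -1" --pt "0 -30 0 0.009 -0.105 0 -1"

```text
time_s: 5.98
eef_pos: [550.2, 98.1, 229.4]
ee_rot: [0.207, -0.041, 0.978, 0.009]
force: [1.3, -1.1, -2.9]
grip_width: 0.168
```

Call:
play_rows --pt "0 -30 0 0.009 -0.105 0 -1" --pt "0 -30 0 0.009 -0.105 0 -1" --pt "0 -30 0 0.009 -0.105 0 -1" --pt "0 -30 0 0.009 -0.105 0 -1" --pt "0 0 0 0 0 0 -1"

```text
time_s: 6.4
eef_pos: [544.0, 7.9, 220.6]
ee_rot: [0.355, -0.041, 0.934, 0.023]
force: [0.5, 0.5, -3.3]
grip_width: 0.167
```

```bash
cat >>h.py <<'E'
from scipy.spatial.transform import Rotation as Ro
def st():
    s=sense();R=Ro.from_quat(np.roll(s["ee_rot"],-1)).as_matrix();print("t",round(s["time_s"],2),"p",s["eef_pos"].round(1),"j",s["joints"].round(2),"f",s["force"].round(1),"w",round(s["grip_width"],3));print("x",R[:,0].round(3),"y",R[:,1].round(3),"z",R[:,2].round(3));return s,R
E
python3 -c "
from h import *
st()"
```

```text
t 6.4 p [544.    7.9 220.6] j [-0.37 -0.02  2.03  0.62  0.55 -2.47] f [ 0.5  0.5 -3.3] w 0.167
x [-0.745 -0.06  -0.664] y [-0.092  0.996  0.013] z [ 0.661  0.071 -0.747]
```

j5 and j6 are heading toward a singularity and a range limit here. I'll fit the kinematics from recorded states and plan the wrist properly.

```bash
cat >>h.py <<'E'
Y=lambda a:Ro.from_euler('y',a).as_matrix()
Z=lambda a:Ro.from_euler('z',a).as_matrix()
def fk(q,k):
    h,off,a2,a3,d,dx=k; ez=np.array([0,0,1.])
    A=Z(q[0]); U=A@Y(q[1]); Fo=A@Y(q[1]+q[2]); R=Fo@Z(q[3])@Y(q[4])@Z(q[5])
    return np.array([0,0,h])+A@[0,off,0]+U@ez*a2+Fo@ez*a3+Fo@[dx,0,0]+R@ez*d,R
LO=np.array([-2.94,-.97,.19,-1.23,.02,-2.88]);HI=np.array([2.94,2.17,2.56,4.37,3.11,2.88])
def ik(p,R,q0,k):
    f=lambda q:np.concatenate([(fk(q,k)[0]-p)/100,(fk(q,k)[1]-R).ravel()])
    r=least_squares(f,np.clip(q0,LO+.01,HI-.01),bounds=(LO,HI));return r.x,np.abs(r.fun).max()
E
python3 - <<'E'
from h import *
s,R=st()
D=[([1.03959624,.313384358,1.49831644,8e-6,1.33100594,-.223389787],[158.93,500.10,197.91]),([.64629608,.28683709,1.53600974,-.00230707,1.32054939,-1.13099035],[328.6,392.77,197.17]),([.23697997,.61212481,1.3711997,-.00244792,1.13863262,-1.50491337],[562.27,254.78,77.27]),(s["joints"],s["eef_pos"])]
r=least_squares(lambda k:np.concatenate([fk(q,k)[0]-p for q,p in D]),[300,116,400,400,200,0],x_scale=100)
k=r.x;print(k.round(1),r.fun.round(1));print(fk(s["joints"],k)[1].round(3))
np.save("k.npy",k)
# key-upright insertion poses: reported TCP. true tip = TCP - 31*toolz (assume); grasp 19 behind true tip
def pose(az,flip,zf,t=30):
    e=np.radians(t);zt=np.array([np.cos(e)*np.cos(az),np.cos(e)*np.sin(az),-np.sin(e)]);y=np.array([-np.sin(az),np.cos(az),0])*(-1 if flip else 1)
    R=np.column_stack([np.cross(y,zt),y,zt]); g=np.array([553,-191.5,zf+86]); return g+50*zt,R
rng=np.random.default_rng(0)
for az in(.08,.08-np.pi/2,.08+np.pi/2):
  for fl in(0,1):
    for zf in(58,140):
      best=min((ik(*pose(az,fl,zf),np.array([-.5,.2,1.6,rng.uniform(-1,2),rng.uniform(.2,2),rng.uniform(-2.8,2.8)]),k) for _ in range(12)),key=lambda t:t[1])
      print(round(az,2),fl,zf,best[0].round(2),round(best[1],4))
E
```

```text
t 6.4 p [544.    7.9 220.6] j [-0.37 -0.02  2.03  0.62  0.55 -2.47] f [ 0.5  0.5 -3.3] w 0.167
x [-0.745 -0.06  -0.664] y [-0.092  0.996  0.013] z [ 0.661  0.071 -0.747]
[201.3 116.3 438.9 397.5 288.2  39. ] [ 0.  0.  0.  0. -0. -0. -0.  0. -0.  0.  0. -0.]
[[ 0.092 -0.745  0.661]
 [-0.996 -0.06   0.071]
 [-0.013 -0.664 -0.747]]
0.08 0 58 [-0.83  0.42  2.07  1.74  0.77 -2.38] 0.0
0.08 0 140 [-0.83  0.24  2.02  1.5   0.76 -2.04] 0.0
0.08 1 58 [-0.83  0.42  2.07  1.74  0.77  0.76] 0.0
0.08 1 140 [-0.83  0.24  2.02  1.5   0.76  1.1 ] 0.0
-1.49 0 58 [-0.2   0.62  1.64 -1.23  1.05  2.08] 0.0403
-1.49 0 140 [-0.19  0.49  1.64 -1.22  1.09  1.97] 0.0
-1.49 1 58 [-0.2   0.62  1.64 -1.23  1.05 -1.06] 0.0403
-1.49 1 140 [-0.19  0.49  1.64 -1.22  1.09 -1.17] 0.0
1.65 0 58 [-0.78  0.9   1.12  0.66  1.95 -2.46] 0.0
1.65 0 140 [-0.78  0.81  1.07  0.7   2.06 -2.36] 0.0
1.65 1 58 [-0.78  0.9   1.12  0.66  1.95  0.68] 0.0
1.65 1 140 [-0.78  0.81  1.07  0.7   2.06  0.78] 0.0
```

The model fits exactly. With this grasp orientation j6 would leave its range at insertion; the half-turned grasp gives j6 of about −0.8, which is fine. I'll set the key back in its rest the way it came out, and regrasp with the gripper turned half round.

```bash
cat >>h.py <<'E'
def Rq(q): return Ro.from_quat(np.roll(q,-1)).as_matrix()
def go(p,R,s=None):
    s=sense() if s is None else s
    v=Ro.from_matrix(R@Rq(s["ee_rot"]).T).as_rotvec(); d=np.array(p)-s["eef_pos"]
    print("t",round(s["time_s"],2),"p",s["eef_pos"].round(1),"d",d.round(1),"rv",v.round(3),"n",max(np.linalg.norm(d)/41.7,np.linalg.norm(v)/.125).round(1),"j",s["joints"].round(2),"f",s["force"].round(1),"w",round(s["grip_width"],3))
QG=[.001,-.086,.996,.002]
def down(ya): y=np.array([np.cos(ya),np.sin(ya),0]);z=np.array([0,0,-1.]);return np.column_stack([np.cross(y,z),y,z])
E
python3 -c "
from h import *
go([557.5,251.9,180],Rq(QG))"
```

```text
t 6.4 p [544.    7.9 220.6] d [ 13.5 244.  -40.6] rv [-0.104  0.717  0.083] n 5.9 j [-0.37 -0.02  2.03  0.62  0.55 -2.47] f [ 0.5  0.5 -3.3] w 0.167
```

Call:
play_rows --pt "1.5 27 0 -0.011 0.08 0.009 -1" --pt "1.5 27 0 -0.011 0.08 0.009 -1" --pt "1.5 27 0 -0.011 0.08 0.009 -1" --pt "1.5 27 0 -0.011 0.08 0.009 -1" --pt "1.5 27 0 -0.011 0.08 0.009 -1"

```text
time_s: 6.82
eef_pos: [545.1, 132.1, 213.7]
ee_rot: [0.16, -0.056, 0.986, 0.008]
force: [0.7, -0.6, -2.4]
grip_width: 0.173
```

Call:
play_rows --pt "1.5 27 0 -0.011 0.08 0.009 -1" --pt "1.5 27 0 -0.011 0.08 0.009 -1" --pt "1.5 27 0 -0.011 0.08 0.009 -1" --pt "1.5 27 0 -0.011 0.08 0.009 -1" --pt "0 0 0 0 0 0 -1"

```text
time_s: 7.23
eef_pos: [548.4, 249.6, 207.9]
ee_rot: [-0.015, -0.074, 0.997, -0.012]
force: [0.4, 0.9, -3.5]
grip_width: 0.167
```

```bash
python3 -c "
from h import *
go([557.5,251.9,120],Rq(QG))"
```

```text
t 7.23 p [548.4 249.6 207.9] d [  9.1   2.3 -87.9] rv [ 0.03  -0.03   0.024] n 2.1 j [ 0.24  0.51  1.19 -0.02  1.48 -1.48] f [ 0.4  0.9 -3.5] w 0.167
```

Call:
play_rows --pt "5 1.5 -25 0.015 -0.015 0.012 -1" --pt "4 1 -35 0.015 -0.015 0.012 -1" --pt "0 0 -35 0 0 0 -1" --pt "0 0 -20 0 0 0 -1" --pt "0 0 0 0 0 0 -1"

```text
time_s: 7.65
eef_pos: [555.4, 254.2, 82.7]
ee_rot: [-0.001, -0.085, 0.996, -0.004]
force: [-0.8, 0.0, -3.5]
grip_width: 0.172
```

```bash
python3 -c "
from h import *
go([558.5,252,60],Rq(QG))"
```

```text
t 7.65 p [555.4 254.2  82.7] d [  3.1  -2.2 -22.7] rv [ 0.012 -0.002  0.002] n 0.6 j [ 0.24  0.61  1.37 -0.01  1.17 -1.5 ] f [-0.8  0.  -3.5] w 0.172
```

Call:
play_rows --pt "3 -2.2 -10 0.012 -0.002 0.002 -1" --pt "0 0 -8 0 0 0 -1" --pt "0 0 0 0 0 0 -1" --pt "0 0 0 0 0 0 -1"

```text
time_s: 7.98
eef_pos: [557.6, 251.9, 64.2]
ee_rot: [-0.0, -0.085, 0.996, -0.0]
force: [0.4, 0.6, -3.2]
grip_width: 0.175
```

```bash
python3 -c "
from h import *
go([558,252,45],Rq(QG))"
```

```text
t 7.98 p [557.6 251.9  64.2] d [  0.4   0.1 -19.2] rv [ 0.005 -0.002  0.002] n 0.5 j [ 0.23  0.63  1.38 -0.    1.13 -1.51] f [ 0.4  0.6 -3.2] w 0.175
```

Call:
play_rows --pt "0.5 0 -10 0.005 0 0.002 -1" --pt "0.3 0 -8 0 0 0 -1" --pt "0.2 0 -6 0 0 0 -1" --pt "0 0 -3 0 0 0 -1" --pt "0 0 0 0 0 0 -1"

```text
time_s: 8.4
eef_pos: [559.9, 252.5, 37.5]
ee_rot: [0.002, -0.086, 0.996, 0.002]
force: [0.4, -0.5, -3.9]
grip_width: 0.169
```

```bash
python3 -c "
from h import *
go([557.5,252,35.6],Rq(QG))"
```

```text
t 8.4 p [559.9 252.5  37.5] d [-2.4 -0.5 -1.9] rv [-0.     0.003  0.   ] n 0.1 j [ 0.23  0.66  1.4   0.    1.07 -1.51] f [ 0.4 -0.5 -3.9] w 0.169
```

Call:
play_rows --pt "-1.5 -0.4 -1 0 0 0 -1" --pt "-0.8 0 -1 0 0 0 -1" --pt "0 0 0 0 0 0 -1"

```text
time_s: 8.65
eef_pos: [557.6, 252.1, 35.8]
ee_rot: [0.003, -0.086, 0.996, 0.002]
force: [-0.1, -0.7, -3.2]
grip_width: 0.171
```

Call:
play_rows --pt "0 0 0 0 0 0 1" --pt "0 0 0 0 0 0 1" --pt "0 0 0 0 0 0 1" --pt "0 0 0 0 0 0 1" --pt "0 0 0 0 0 0 1"

```text
time_s: 9.07
eef_pos: [559.2, 252.5, 38.1]
ee_rot: [0.005, -0.086, 0.996, 0.002]
force: [0.2, -0.0, 0.2]
grip_width: 0.867
```

Call:
play_rows --pt "0 0 15 0 0 0 1" --pt "0 0 35 0 0 0 1" --pt "0 0 35 0 0 0 1" --pt "0 0 35 0 0 0 1" --pt "0 0 0 0 0 0 1"

```text
time_s: 9.48
eef_pos: [557.3, 251.9, 161.6]
ee_rot: [0.003, -0.086, 0.996, 0.002]
force: [0.2, -0.1, 1.4]
grip_width: 1.002
```

```bash
python3 - <<'E'
from h import *
go([557.5,252,150],Rq(QG))
S=cam("side");im=S["img"];x,y=240,130
c=cv2.resize(im[y:y+90,x:x+90],None,fx=6,fy=6,interpolation=cv2.INTER_CUBIC)
cv2.imwrite("pics/c6.png",c)
E
```

```text
t 9.48 p [557.3 251.9 161.6] d [  0.2   0.1 -11.6] rv [-0.     0.004  0.   ] n 0.3 j [ 0.23  0.53  1.28  0.    1.33 -1.51] f [ 0.2 -0.1  1.4] w 1.002
```

View pics/c6.png

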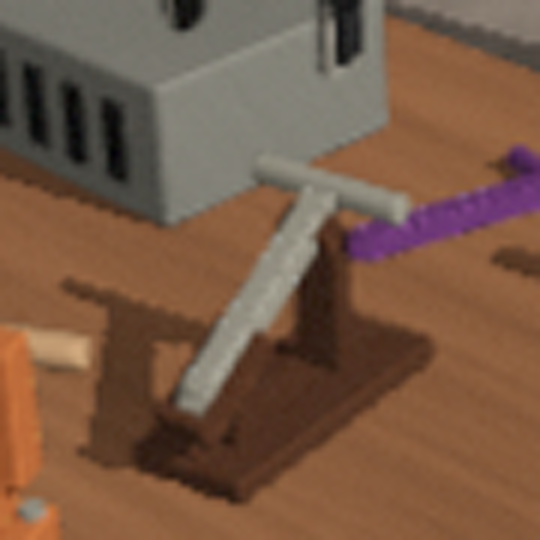

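Image 8: the key is back in the rest. Now the half turn in place (negative about z, so j6 goes from −1.5 to about +1.6).

Call:
play_rows --pt "0 0 0 0 0 -0.124 1" --pt "0 0 0 0 0 -0.124 1" --pt "0 0 0 0 0 -0.124 1" --pt "0 0 0 0 0 -0.124 1" --pt "0 0 0 0 0 -0.124 1"

```text
time_s: 9.95
eef_pos: [555.0, 251.3, 154.6]
ee_rot: [-0.0, 0.226, 0.974, 0.001]
force: [-0.3, -0.9, 0.1]
grip_width: 1.001
```

Call:
play_rows --pt "0 0 0 0 0 -0.124 1" --pt "0 0 0 0 0 -0.124 1" --pt "0 0 0 0 0 -0.124 1" --pt "0 0 0 0 0 -0.124 1" --pt "0 0 0 0 0 -0.124 1"

```text
time_s: 10.37
eef_pos: [553.0, 250.8, 148.2]
ee_rot: [-0.004, 0.515, 0.857, -0.001]
force: [-0.1, 0.8, 0.8]
grip_width: 1.0
```

Call:
play_rows --pt "0 0 0 0 0 -0.124 1" --pt "0 0 0 0 0 -0.124 1" --pt "0 0 0 0 0 -0.124 1" --pt "0 0 0 0 0 -0.124 1" --pt "0 0 0 0 0 -0.124 1"

```text
time_s: 10.78
eef_pos: [550.8, 250.2, 141.7]
ee_rot: [-0.007, 0.753, 0.657, -0.003]
force: [0.1, 0.0, -1.5]
grip_width: 1.002
```

Call:
play_rows --pt "0 0 0 0 0 -0.124 1" --pt "0 0 0 0 0 -0.124 1" --pt "0 0 0 0 0 -0.124 1" --pt "0 0 0 0 0 -0.124 1" --pt "0 0 0 0 0 -0.124 1"

```text
time_s: 11.2
eef_pos: [548.6, 249.6, 135.2]
ee_rot: [-0.009, 0.919, 0.394, -0.005]
force: [-0.2, -0.2, -1.2]
grip_width: 0.998
```

Call:
play_rows --pt "0 0 0 0 0 -0.124 1" --pt "0 0 0 0 0 -0.124 1" --pt "0 0 0 0 0 -0.124 1" --pt "0 0 0 0 0 -0.124 1" --pt "0 0 0 0 0 0 1"

```text
time_s: 11.62
eef_pos: [546.3, 248.9, 128.9]
ee_rot: [-0.011, 0.988, 0.152, -0.007]
force: [-0.7, -0.0, 0.1]
grip_width: 0.998
```

```bash
python3 -c "
from h import *
go([557.5,252,75],down(1.743-np.pi))"
```

```text
t 11.62 p [546.3 248.9 128.9] d [ 11.2   3.1 -53.9] rv [-0.02  -0.015 -0.133] n 1.3 j [0.22 0.54 1.35 0.02 1.27 1.48] f [-0.7 -0.   0.1] w 0.998
```

Call:
play_rows --pt "6 1.5 0 -0.01 -0.008 -0.067 1" --pt "6 1.5 0 -0.01 -0.008 -0.067 1" --pt "0 0 -20 0 0 0 1" --pt "0 0 -10 0 0 0 1" --pt "0 0 0 0 0 0 1"

```text
time_s: 12.03
eef_pos: [557.6, 251.6, 94.4]
ee_rot: [0.001, 0.996, 0.091, -0.001]
force: [-0.4, -0.4, 0.1]
grip_width: 1.002
```

```bash
python3 -c "
from h import *
go([557.5,252,35],down(1.743-np.pi))"
```

```text
t 12.03 p [557.6 251.6  94.4] d [ -0.1   0.4 -59.4] rv [ 0.002 -0.003 -0.01 ] n 1.4 j [ 0.23  0.6   1.35 -0.    1.2   1.62] f [-0.4 -0.4  0.1] w 1.002
```

Call:
play_rows --pt "0 0.4 -20 0 0 -0.01 1" --pt "0 0 -20 0 0 0 1" --pt "0 0 -12 0 0 0 1" --pt "0 0 -2 0 0 0 1" --pt "0 0 0 0 0 0 -1" --grip_force 60

```text
time_s: 12.45
eef_pos: [557.3, 251.8, 39.0]
ee_rot: [0.001, 0.996, 0.091, -0.002]
force: [0.5, -0.2, 0.5]
grip_width: 0.878
```

Call:
play_rows --pt "0 0 0 0 0 0 -1" --pt "0 0 0 0 0 0 -1" --pt "0 0 0 0 0 0 -1" --pt "0 0 0 0 0 0 -1" --pt "0 0 0 0 0 0 -1"

```text
time_s: 12.87
eef_pos: [558.9, 252.2, 42.9]
ee_rot: [0.0, 0.996, 0.092, 0.0]
force: [0.6, 0.5, -1.8]
grip_width: 0.173
```

Call:
play_rows --pt "0 0 0 0 0 0 -1" --pt "0 0 0 0 0 0 -1" --pt "0 0 0 0 0 0 -1"

```text
time_s: 13.12
eef_pos: [558.8, 252.2, 42.9]
ee_rot: [0.0, 0.996, 0.093, 0.0]
force: [1.1, -0.0, -1.5]
grip_width: 0.171
```

```bash
python3 -c "
from h import *
go([557.5,252,35],down(1.743-np.pi))"
```

```text
t 13.12 p [558.8 252.2  42.9] d [-1.3 -0.2 -7.9] rv [ 0.001  0.001 -0.013] n 0.2 j [ 0.23  0.65  1.4  -0.    1.09  1.62] f [ 1.1 -0.  -1.5] w 0.171
```

Call:
play_rows --pt "0 0 8 0 0 0 -1" --pt "0 0 20 0 0 0 -1" --pt "0 0 30 0 0 0 -1" --pt "0 0 35 0 0 0 -1" --pt "0 0 35 0 0 0 -1" --grip_force 80

```text
time_s: 13.53
eef_pos: [552.6, 250.6, 167.6]
ee_rot: [0.002, 0.996, 0.093, -0.01]
force: [1.0, 0.9, -3.6]
grip_width: 0.166
```

Call:
play_rows --pt "0 0 35 0 0 0 -1" --pt "0 0 30 0 0 0 -1" --pt "0 0 20 0 0 0 -1" --pt "0 0 0 0 0 0 -1"

```text
time_s: 13.87
eef_pos: [552.5, 250.7, 266.0]
ee_rot: [0.001, 0.996, 0.093, -0.004]
force: [0.0, -0.2, -2.9]
grip_width: 0.167
```

```bash
python3 - <<'E'
from h import *
s=sense();k=np.load("k.npy")
# target: tool down over socket region, then tilt 60 about key y at az .08
az=.08;y=-np.array([-np.sin(az),np.cos(az),0])
def Rt(t):
    zt=np.array([np.sin(t)*np.cos(az),np.sin(t)*np.sin(az),-np.cos(t)]);return np.column_stack([np.cross(y,zt),y,zt])
Q=Ro.from_euler('z',-90,degrees=True).as_matrix()
q=s["joints"].copy();q[5]+=np.pi/2
print("model check",np.abs(fk(q,k)[1]-Rq(s["ee_rot"])@Q).max(),fk(q,k)[0]-s["eef_pos"])
P0=s["eef_pos"];P1=np.array([590,-188,230])
q,e=ik(P0,Rt(0)@Q,q,k)
for a in np.linspace(0,1,6):
    q,e=ik(P0+(np.array([470,-188,230])-P0)*a,Rt(0)@Q,q,k);print("mv",q.round(2),round(e,4))
for a in np.linspace(0,1,8):
    q,e=ik(np.array([470+120*a,-188,230]),Rt(a*np.pi/3)@Q,q,k);print("tilt",q.round(2),round(e,4))
go([470,-188,240],Rt(0))
E
```

```text
model check 1.167340519679793 [-0.00702655  0.00016219 -0.00053066]
mv [0.23 0.47 1.1  0.   1.57 1.72] 0.0
mv [ 0.09  0.36  1.28 -0.    1.5   1.58] 0.0
mv [-0.08  0.28  1.4  -0.    1.46  1.41] 0.0
mv [-0.26  0.23  1.48 -0.    1.43  1.23] 0.0
mv [-0.44  0.22  1.51  0.    1.41  1.05] 0.0
mv [-0.61  0.25  1.5  -0.    1.39  0.88] 0.0
tilt [-0.61  0.25  1.5  -0.    1.39  0.88] 0.0
tilt [-0.65  0.2   1.57  0.1   1.26  0.82] 0.0
tilt [-0.69  0.16  1.64  0.23  1.13  0.73] 0.0
tilt [-0.73  0.13  1.72  0.38  1.    0.6 ] 0.0
tilt [-0.77  0.11  1.8   0.57  0.89  0.44] 0.0
tilt [-0.8   0.11  1.87  0.81  0.81  0.21] 0.0
tilt [-0.83  0.13  1.94  1.1   0.76 -0.06] 0.0
tilt [-0.84  0.18  2.    1.41  0.77 -0.36] 0.0
t 13.87 p [552.5 250.7 266. ] d [ -82.5 -438.7  -26. ] rv [ 0.003 -0.009 -0.106] n 10.7 j [ 0.23  0.47  1.09 -0.    1.58  1.62] f [ 0.  -0.2 -2.9] w 0.167
```

Call:
play_rows --pt "-7 -38 0 0 0 -0.03 -1" --pt "-7 -38 0 0 0 -0.03 -1" --pt "-7 -38 0 0 0 -0.03 -1" --pt "-7 -38 0 0 0 -0.01 -1" --pt "-7 -38 0 0 0 0 -1"

```text
time_s: 14.28
eef_pos: [513.0, 60.9, 260.3]
ee_rot: [-0.0, 0.999, 0.046, -0.007]
force: [0.7, -0.7, -3.0]
grip_width: 0.163
```

Call:
play_rows --pt "-7 -38 0 0 0 0 -1" --pt "-7 -38 0 0 0 0 -1" --pt "-7 -38 0 0 0 0 -1" --pt "-7 -38 0 0 0 0 -1" --pt "-7 -38 0 0 0 0 -1"

```text
time_s: 14.7
eef_pos: [471.0, -136.3, 253.7]
ee_rot: [-0.002, 0.999, 0.047, -0.012]
force: [0.3, -0.2, -3.0]
grip_width: 0.168
```

```bash
cat >>h.py <<'E'
def Rt(t,az=.08):
    y=-np.array([-np.sin(az),np.cos(az),0]);zt=np.array([np.sin(t)*np.cos(az),np.sin(t)*np.sin(az),-np.cos(t)]);return np.column_stack([np.cross(y,zt),y,zt])
E
python3 - <<'E'
from h import *
go([590,-188,240],Rt(np.pi/3))
E
```

```text
t 14.7 p [ 471.  -136.3  253.7] d [119.  -51.7 -13.7] rv [ 0.088 -1.068 -0.015] n 8.6 j [-0.52  0.22  1.48 -0.01  1.47  0.96] f [ 0.3 -0.2 -3. ] w 0.168
```

Call:
play_rows --pt "12 -6 2 0.0098 -0.118 0 -1" --pt "12 -6 2 0.0098 -0.118 0 -1" --pt "12 -6 2 0.0098 -0.118 0 -1" --pt "12 -6 2 0.0098 -0.118 0 -1" --pt "12 -6 2 0.0098 -0.118 0 -1"

```text
time_s: 15.12
eef_pos: [529.1, -174.6, 257.9]
ee_rot: [-0.012, 0.958, 0.039, 0.285]
force: [0.8, 1.4, -3.5]
grip_width: 0.165
```

Call:
play_rows --pt "12 -6 2 0.0098 -0.118 0 -1" --pt "12 -6 2 0.0098 -0.118 0 -1" --pt "12 -6 2 0.0098 -0.118 0 -1" --pt "12 -6 2 0.0098 -0.118 0 -1" --pt "0 0 0 0 0 0 -1"

```text
time_s: 15.53
eef_pos: [568.8, -196.3, 257.2]
ee_rot: [-0.022, 0.875, 0.031, 0.483]
force: [-0.9, 0.3, -4.8]
grip_width: 0.163
```

```bash
python3 - <<'E'
from h import *
go([590,-188,240],Rt(np.pi/3))
E
```

```text
t 15.53 p [ 568.8 -196.3  257.2] d [ 21.2   8.3 -17.2] rv [-0.006 -0.038  0.004] n 0.7 j [-0.89  0.1   1.98  1.25  0.83 -0.19] f [-0.9  0.3 -4.8] w 0.163
```

Call:
play_rows --pt "11 4 0 -0.006 -0.038 0.004 -1" --pt "10 4 0 0 0 0 -1" --pt "0 0 0 0 0 0 -1" --pt "0 0 0 0 0 0 -1"

```text
time_s: 15.87
eef_pos: [587.1, -186.4, 251.2]
ee_rot: [-0.023, 0.87, 0.033, 0.492]
force: [0.1, -0.4, -3.1]
grip_width: 0.161
```

```bash
cat >>h.py <<'E'
def duo(fn,s,t,f=5,sub=(80,100)):
    o=[]
    for n,(x,y) in(("side",s),("top",t)):
        w,h=sub;im=cv2.resize(cam(n)["img"][y:y+h,x:x+w],None,fx=f,fy=f,interpolation=cv2.INTER_CUBIC)
        for i in range(0,w,10): cv2.putText(im,str(x+i),(i*f,8),0,.3,(255,255,0),1);cv2.line(im,(i*f,10),(i*f,15),(255,255,0),1)
        for i in range(0,h,10): cv2.putText(im,str(y+i),(0,i*f+4),0,.3,(0,255,255),1)
        o.append(im)
    cv2.imwrite(fn,np.hstack(o))
E
python3 - <<'E'
from h import *
s=sense();go([590,-188,257],Rt(np.pi/3))
duo("pics/c7.png",(365,150),(375,150))
E
```

```text
t 15.87 p [ 587.1 -186.4  251.2] d [ 2.9 -1.6  5.8] rv [-0.006 -0.018  0.001] n 0.2 j [-0.84  0.14  1.97  1.31  0.79 -0.24] f [ 0.1 -0.4 -3.1] w 0.161
```

View pics/c7.png

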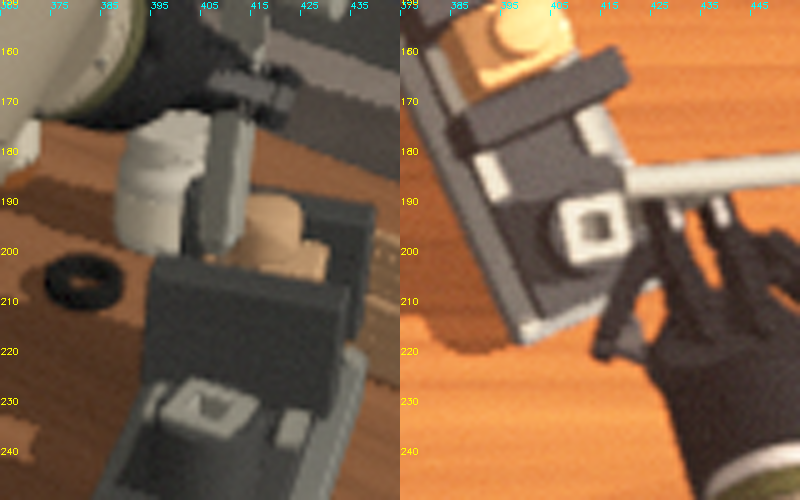

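Image 9: the key hangs close to upright over the vice. In the side view its foot is at (408,199.5) and its shaft at (410.8,180); in the top view the bar's left end is at (420.4,186.4). I fit the key pose to these.

```bash
python3 - <<'E'
from h import *
S,T=cam("side"),cam("top");s=sense()
p=s["eef_pos"];z=Rq(s["ee_rot"])[:,2]
for o in(19,50): 
    g=p-o*z;print(o,g.round(1),"foot",proj(S,g-[0,0,88])[0].round(1),"shaft",proj(S,g-[0,0,40])[0].round(1),"barL",proj(T,g+[-3.6,45,54])[0].round(1),"barR",proj(T,g+[3.6,-45,54])[0].round(1))
# fit: foot xyz, tilt about x and y ; bar yaw
def res(q):
    R=Ro.from_euler('xyz',q[3:]).as_matrix();f=q[:3];P=lambda v:f+R@np.array(v,float)
    sh=proj(S,[P((0,0,30)),P((0,0,70))]); line=[np.interp(v,sh[::-1,1],sh[::-1,0])-u for u,v in((410.8,180),)]
    b=proj(T,[P((0,45,142)),P((0,-20,142)),P((0,-45,142))]);r=np.interp(455,b[:,0],b[:,1])-184.4
    return np.concatenate([proj(S,f)[0]-(408.2,199.6),line,b[0]-(420.4,186.4),[r],q[3:5]*10])
r=least_squares(res,[560,-190,170,0,0,.08]);print(r.x.round(3),r.fun.round(2))
E
```

```text
19 [ 571.1 -188.6  262.1] foot [412.9 200. ] shaft [414.6 182.5] barL [416.7 179.6] barR [454.4 176. ]
50 [ 544.6 -190.7  278. ] foot [407.6 199. ] shaft [409.2 181.1] barL [419.8 189.8] barR [458.2 186.1]
[ 5.49041e+02 -1.89863e+02  1.85842e+02  2.40000e-02  1.50000e-02
  4.50000e-02] [ 0.1   0.01 -0.08 -0.01  0.    0.    0.24  0.15]
```

A tool-fixed offset of 31 mm explains it: predicted foot (407.6,199), seen (408.2,199.6). The foot is near (549, −190, 186). I'll lower it to about 12 mm above the mouth and re-measure.

Call:
play_rows --pt "2 -1 -20 -0.006 -0.018 0 -1" --pt "1.5 -0.5 -25 0 0 0 -1" --pt "0 0 -20 0 0 0 -1" --pt "0 0 0 0 0 0 -1" --pt "0 0 0 0 0 0 -1"

```text
time_s: 16.48
eef_pos: [590.5, -190.5, 188.2]
ee_rot: [-0.016, 0.864, 0.035, 0.502]
force: [0.5, 0.3, -2.1]
grip_width: 0.164
```

```bash
python3 - <<'E'
from h import *
s=sense();go([590.5,-188,181],Rt(np.pi/3))
duo("pics/c8.png",(375,168),(395,160),8,(50,70))
E
```

```text
t 16.48 p [ 590.5 -190.5  188.2] d [-0.   2.5 -7.2] rv [0.007 0.005 0.004] n 0.2 j [-0.84  0.26  2.04  1.55  0.76 -0.55] f [ 0.5  0.3 -2.1] w 0.164
```

View pics/c8.png

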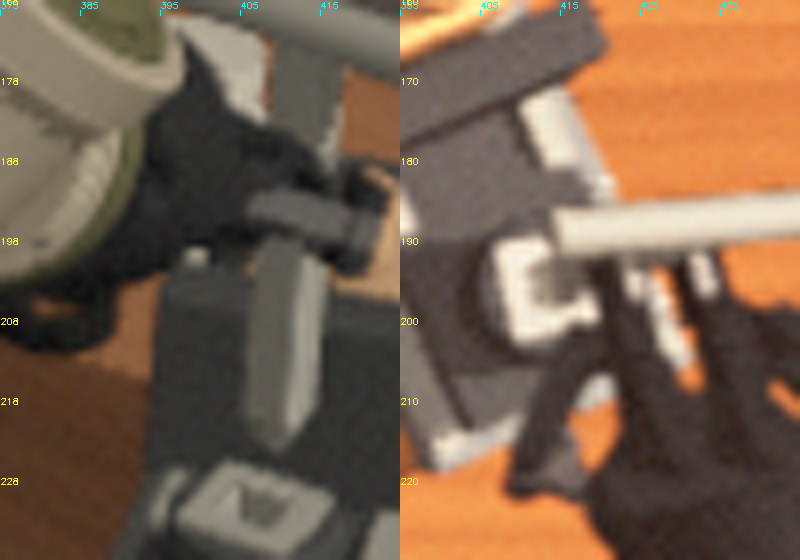

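Image 10: the foot hangs just above and to the right of the hole. In the side view the foot is at (410,223.4) and the hole at (407.7,231.1). In the top view the bar's left end is at (414.1,188.5) and the bar passes (445,186.6).

```bash
python3 - <<'E'
from h import *
S,T=cam("side"),cam("top");s=sense()
p=s["eef_pos"];z=Rq(s["ee_rot"])[:,2];g=p-50*z
print(tri([T,S],[(414.2,195.5),(407.6,231.2)]))
def mk(w):
  def res(q):
    R=Ro.from_euler('xyz',q[3:]).as_matrix();f=q[:3];P=lambda v:f+R@np.array(v,float)
    sh=proj(S,[P((0,0,h)) for h in(0,30,60,90,120,140)]); line=[np.interp(v,sh[::-1,1],sh[::-1,0])-u for u,v in((410.5,211.75),(413.5,180.5))]
    b=proj(T,[P((0,45,142+8)),P((0,-20,150)),P((0,-45,150))]);r=np.interp(445,b[:,0],b[:,1])-186.6
    return np.concatenate([proj(S,f)[0]-(410,223.4),line,b[0]-(414.1,188.5),[r],q[3:5]*w])
  return res
for w in(10,100):
  r=least_squares(mk(w),[560,-190,120,0,0,.08]);print(r.x.round(3),r.fun.round(2))
print("kin g",g.round(1))
E
```

```text
(array([ 552.99133799, -192.05411092,   93.97997059]), array([ 0.37351565, -0.36558128, -0.42396191,  0.09372826]))
[ 5.58164e+02 -1.94285e+02  1.15567e+02 -0.00000e+00 -2.50000e-02
  4.70000e-02] [-0.15  0.06  0.25 -0.33  0.18 -0.08 -0.09 -0.   -0.25]
[ 5.55051e+02 -1.95274e+02  1.17269e+02 -3.00000e-03 -2.00000e-03
  4.80000e-02] [-0.51  0.17  0.03 -0.2   0.54 -0.24 -0.27 -0.27 -0.22]
kin g [ 547.5 -193.6  214.2]
```

Call:
play_rows --pt "-3 2.5 -8 0 0 0.03 -1" --pt "0 0 -6 0 0 0 -1" --pt "0 0 0 0 0 0 -1" --pt "0 0 0 0 0 0 -1"

```text
time_s: 17.02
eef_pos: [588.7, -188.9, 179.0]
ee_rot: [-0.02, 0.862, 0.049, 0.504]
force: [0.3, -0.7, -2.3]
grip_width: 0.16
```

```bash
python3 - <<'E'
from h import *
s=sense();go([590,-188,170],Rt(np.pi/3))
S,T=cam("side"),cam("top");print(proj(S,[(553,-192,z) for z in(94,97,100,103)]).round(1).tolist(),"px per mm x,y",(proj(S,[(563,-192,97),(553,-182,97)])-proj(S,(553,-192,97))).round(2).tolist())
duo("pics/c9.png",(385,188),(400,165),8,(50,60))
E
```

```text
t 17.02 p [ 588.7 -188.9  179. ] d [ 1.3  0.9 -9. ] rv [ 0.014  0.012 -0.026] n 0.3 j [-0.86  0.28  2.05  1.56  0.79 -0.61] f [ 0.3 -0.7 -2.3] w 0.16
[[407.2, 231.3], [407.3, 230.3], [407.3, 229.3], [407.4, 228.3]] px per mm x,y [[2.4, -1.74], [-3.38, -1.6]]
```

View pics/c9.png

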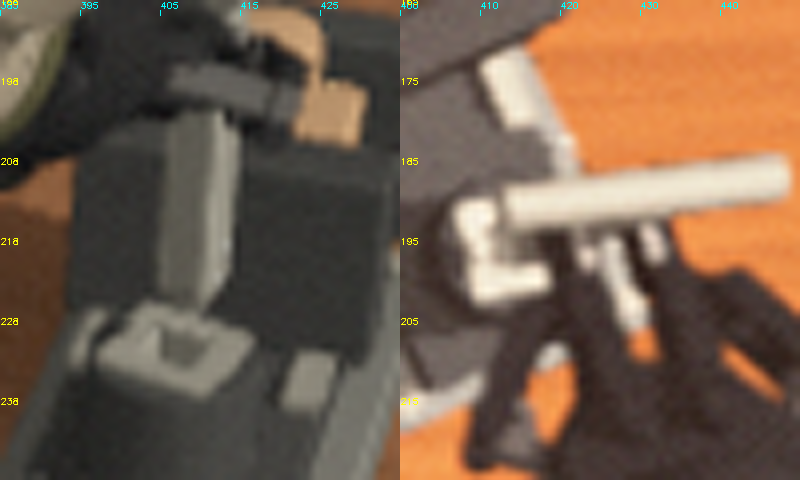

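```bash
python3 - <<'E'
from h import *
S,T=cam("side"),cam("top")
for w in(10,40,100):
  def res(q):
    R=Ro.from_euler('xyz',q[3:]).as_matrix();f=q[:3];P=lambda v:f+R@np.array(v,float)
    sh=proj(S,[P((0,0,h)) for h in(0,30,60,90)]); line=[np.interp(v,sh[::-1,1],sh[::-1,0])-u for u,v in((385+198/8,188+230/8),(385+206/8,188+130/8))]
    b=proj(T,[P((0,45,148)),P((0,-45,148))])
    return np.concatenate([proj(S,f)[0]-(408.9,226.1),line,b[0]-(413.4,191),b[1]-(448.75,187.1),q[3:5]*w])
  r=least_squares(res,[560,-190,110,0,0,.08]);print(r.x.round(3),r.fun.round(2))
print(tri([T,S],[(414.2,195.5),(407.3,231.3)]))
E
```

```text
[ 5.54990e+02 -1.94695e+02  1.09440e+02 -7.00000e-03 -2.50000e-02
  9.40000e-02] [ 0.13  0.06 -0.07 -0.2   0.03 -0.05  0.08 -0.06 -0.07 -0.25]
[ 5.53078e+02 -1.95395e+02  1.10380e+02 -1.00000e-02 -1.00000e-02
  9.40000e-02] [-0.06  0.18 -0.2  -0.26  0.14 -0.2   0.25 -0.21 -0.41 -0.41]
[ 5.52445e+02 -1.95063e+02  1.10132e+02 -4.00000e-03 -3.00000e-03
  9.40000e-02] [-0.34  0.32 -0.36 -0.29  0.35 -0.38  0.39 -0.39 -0.36 -0.33]
(array([ 552.69674528, -191.76690894,   93.7802298 ]), array([ 0.26301289, -0.25749701, -0.29856791,  0.06592568]))
```

Foot at about (553.5, −195, 110), socket at (552.8, −191.9, 94). The offset is about 3 mm in y; the taper captures ±5. I'll correct it and descend.

Call:
play_rows --pt "0.3 2.1 -4 0.008 0.012 -0.014 -1" --pt "0 0 -4 0 0 0 -1" --pt "0 0 -4 0 0 0 -1" --pt "0 0 -4 0 0 0 -1" --pt "0 0 0 0 0 0 -1"

```text
time_s: 17.73
eef_pos: [589.0, -186.1, 161.1]
ee_rot: [-0.021, 0.866, 0.041, 0.499]
force: [0.5, -0.3, -2.3]
grip_width: 0.163
```

```bash
python3 - <<'E'
from h import *
s=sense();go([588.5,-186.8,158],Rt(np.pi/3))
E
```

```text
t 17.73 p [ 589.  -186.1  161.1] d [-0.5 -0.7 -3.1] rv [ 0.005 -0.002 -0.011] n 0.1 j [-0.84  0.31  2.06  1.6   0.77 -0.65] f [ 0.5 -0.3 -2.3] w 0.163
```

Call:
play_rows --pt "0 -0.7 -3 0.003 0 0 -1" --pt "0 0 -3 0 0 0 -1" --pt "0 0 -2 0 0 0 -1" --pt "0 0 0 0 0 0 -1"

```text
time_s: 18.07
eef_pos: [588.9, -187.0, 151.8]
ee_rot: [-0.022, 0.866, 0.039, 0.498]
force: [0.1, -0.4, -3.3]
grip_width: 0.164
```

```bash
python3 - <<'E'
from h import *
s=sense();go([589,-186.8,150],Rt(np.pi/3));print(s["wrist_torque"].round(2))
E
```

```text
t 18.07 p [ 588.9 -187.   151.8] d [ 0.1  0.2 -1.8] rv [ 0.001 -0.002 -0.011] n 0.1 j [-0.85  0.33  2.07  1.63  0.77 -0.68] f [ 0.1 -0.4 -3.3] w 0.164
[-0.11  0.85 -0.01]
```

No contact with the foot about 11 mm in. Continuing.

Call:
play_rows --pt "0 0.2 -4 0 0 0 -1" --pt "0 0 -3 0 0 0 -1" --pt "0 0 0 0 0 0 -1"

```text
time_s: 18.32
eef_pos: [589.0, -187.0, 144.1]
ee_rot: [-0.022, 0.866, 0.039, 0.498]
force: [-0.2, 1.2, -3.2]
grip_width: 0.166
```

Call:
play_rows --pt "0 0 -3 0 0 0 -1" --pt "0 0 -3 0 0 0 -1" --pt "0 0 0 0 0 0 -1"

```text
time_s: 18.57
eef_pos: [589.0, -187.0, 137.5]
ee_rot: [-0.022, 0.866, 0.039, 0.499]
force: [0.2, -0.2, -3.5]
grip_width: 0.162
```

```bash
python3 - <<'E'
from h import *
s=sense();go([589,-186.8,150],Rt(np.pi/3));print(s["wrist_torque"].round(2))
E
```

```text
t 18.57 p [ 589.  -187.   137.5] d [ 0.   0.2 12.5] rv [ 0.001 -0.002 -0.011] n 0.3 j [-0.85  0.36  2.08  1.67  0.78 -0.74] f [ 0.2 -0.2 -3.5] w 0.162
[-0.05  0.9  -0.03]
```

Call:
play_rows --pt "0 0 -3 0 0 0 -1" --pt "0 0 -3 0 0 0 -1" --pt "0 0 0 0 0 0 -1"

```text
time_s: 18.82
eef_pos: [589.0, -187.0, 130.9]
ee_rot: [-0.022, 0.866, 0.04, 0.499]
force: [-0.3, 0.1, -3.0]
grip_width: 0.163
```

Call:
play_rows --pt "0 0 -2 0 0 0 -1" --pt "0 0 -1.5 0 0 0 -1" --pt "0 0 0 0 0 0 -1"

```text
time_s: 19.07
eef_pos: [589.0, -187.0, 127.0]
ee_rot: [-0.022, 0.866, 0.04, 0.499]
force: [-1.1, -0.5, -2.7]
grip_width: 0.166
```

```bash
python3 - <<'E'
from h import *
s=sense();go([589,-186.8,150],Rt(np.pi/3));print(s["wrist_torque"].round(2))
E
```

```text
t 19.07 p [ 589. -187.  127.] d [-0.   0.2 23. ] rv [ 0.001 -0.002 -0.011] n 0.6 j [-0.85  0.39  2.08  1.7   0.78 -0.78] f [-1.1 -0.5 -2.7] w 0.166
[-0.04  0.84 -0.05]
```

Call:
play_rows --pt "0 0 -1.5 0 0 0 -1" --pt "0 0 -1 0 0 0 -1" --pt "0 0 0 0 0 0 -1"

```text
time_s: 19.32
eef_pos: [589.8, -187.1, 126.0]
ee_rot: [-0.022, 0.865, 0.04, 0.5]
force: [-3.2, 0.3, -3.6]
grip_width: 0.167
```

Call:
play_rows --pt "0 0 -1.5 0 0 0 -1" --pt "0 0 -1 0 0 0 -1" --pt "0 0 0 0 0 0 -1"

```text
time_s: 19.57
eef_pos: [590.3, -186.9, 126.1]
ee_rot: [-0.022, 0.863, 0.041, 0.503]
force: [-8.0, 1.1, 1.2]
grip_width: 0.163
```

It has bottomed at about z 126, as predicted. Releasing.

Call:
play_rows --pt "0 0 0 0 0 0 0.6" --pt "0 0 0 0 0 0 0.6" --pt "0 0 0 0 0 0 0.6" --pt "0 0 0 0 0 0 0.6" --pt "0 0 0 0 0 0 0.6"

```text
time_s: 19.98
eef_pos: [590.9, -187.7, 127.3]
ee_rot: [-0.021, 0.863, 0.041, 0.504]
force: [-0.0, -1.0, 0.2]
grip_width: 0.802
```

```bash
python3 - <<'E'
from h import *
s=sense();go([589,-186.8,127],Rt(np.pi/3));print(Rq(s["ee_rot"])[:,2].round(3))
E
```

```text
t 19.98 p [ 590.9 -187.7  127.3] d [-1.9  0.9 -0.3] rv [ 0.004  0.01  -0.012] n 0.1 j [-0.85  0.4   2.08  1.72  0.79 -0.8 ] f [-0.  -1.   0.2] w 0.802
[ 0.867  0.078 -0.492]
```

Call:
play_rows --pt "-15 -1.4 9 0 0 0 0.6" --pt "-22 -2 13 0 0 0 0.6" --pt "-26 -2.3 16 0 0 0 0.6" --pt "0 0 0 0 0 0 0.6"

```text
time_s: 20.32
eef_pos: [526.4, -192.5, 165.7]
ee_rot: [-0.022, 0.863, 0.042, 0.503]
force: [0.9, 0.1, 0.6]
grip_width: 0.799
```

```bash
python3 - <<'E'
from h import *
s=sense();go([470,-191.5,300],Rt(0))
duo("pics/c10.png",(365,150),(385,150),5,(80,100))
S=cam("side");T=cam("top")
# where an inserted upright key should show
for zf in(58,63,70,90): print(zf,"side bar ends",proj(S,[(553-3.6,-192+45,zf+142),(553+3.6,-192-45,zf+142)]).round(1).tolist(),"top",proj(T,[(553-3.6,-192+45,zf+148),(553+3.6,-192-45,zf+148)]).round(1).tolist())
E
```

```text
t 20.32 p [ 526.4 -192.5  165.7] d [-56.4   1.  134.3] rv [-0.089  1.052 -0.015] n 8.4 j [-1.    0.22  2.19  1.53  0.88 -0.7 ] f [0.9 0.1 0.6] w 0.799
58 side bar ends [[393.9, 188.1], [427.9, 200.3]] top [[408.0, 192.3], [441.7, 189.1]]
63 side bar ends [[394.0, 186.3], [428.1, 198.5]] top [[408.4, 192.1], [442.3, 188.8]]
70 side bar ends [[394.2, 183.8], [428.4, 195.8]] top [[409.0, 191.8], [443.1, 188.5]]
90 side bar ends [[394.7, 176.4], [429.3, 188.2]] top [[410.8, 190.9], [445.6, 187.6]]
```

View pics/c10.png

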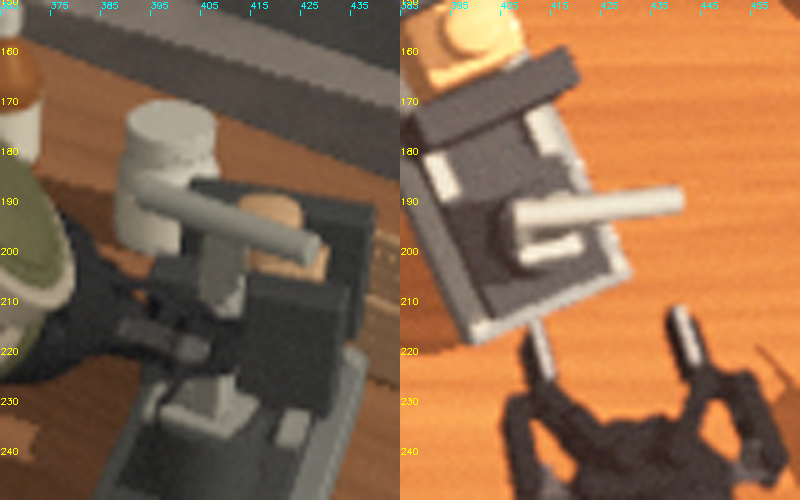

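Image 12 (last allowed): the bar ends are at side (393,187.6) and (427.4,199.6). For a fully home key the prediction is (393.9,188.1) and (427.9,200.3). The key stands home, upright, yaw about 0.075, untouched. Now I back off, point the tool down and turn it across the bar.

Call:
play_rows --pt "-25 0 20 0 0 0 0.6" --pt "-25 0 25 0 0 0 0.6" --pt "-5 0 25 -0.0098 0.118 0 0.6" --pt "-5 0 25 -0.0098 0.118 0 0.6" --pt "0 0 25 -0.0098 0.118 0 0.6"

```text
time_s: 20.93
eef_pos: [472.5, -186.8, 250.8]
ee_rot: [-0.035, 0.917, 0.045, 0.394]
force: [0.6, 0.3, -1.2]
grip_width: 0.8
```

Call:
play_rows --pt "0 0 10 -0.0098 0.118 0 0.6" --pt "0 0 10 -0.0098 0.118 0 0.6" --pt "0 0 5 -0.0098 0.118 0 0.6" --pt "0 0 5 -0.0098 0.118 0 0.6" --pt "0 0 0 -0.0098 0.118 0 0.6"

```text
time_s: 21.35
eef_pos: [475.8, -187.0, 284.9]
ee_rot: [-0.02, 0.993, 0.042, 0.111]
force: [-0.8, -1.1, -0.6]
grip_width: 0.8
```

```bash
python3 - <<'E'
from h import *
go([553,-192,270],down(.075))
go([553,-192,270],Rt(0))
E
```

```text
t 21.35 p [ 475.8 -187.   284.9] d [ 77.2  -5.  -14.9] rv [-0.21   0.136  1.553] n 12.6 j [-0.71  0.12  1.54  0.18  1.36  0.75] f [-0.8 -1.1 -0.6] w 0.8
t 21.35 p [ 475.8 -187.   284.9] d [ 77.2  -5.  -14.9] rv [-0.048  0.22  -0.005] n 1.9 j [-0.71  0.12  1.54  0.18  1.36  0.75] f [-0.8 -1.1 -0.6] w 0.8
```

Call:
play_rows --pt "8 0 0 -0.024 0.11 0 0.6" --pt "8 0 0 -0.024 0.11 0 0.6" --pt "8 -1 0 0 0 0.12 0.6" --pt "8 -1 0 0 0 0.12 0.6" --pt "8 -1 0 0 0 0.12 0.6"

```text
time_s: 21.77
eef_pos: [525.4, -184.4, 281.1]
ee_rot: [0.001, 0.973, 0.229, -0.008]
force: [-0.9, 0.0, -0.2]
grip_width: 0.799
```

Call:
play_rows --pt "8 -1 0 0 0 0.12 0.6" --pt "8 -1 0 0 0 0.12 0.6" --pt "8 0 0 0 0 0.12 0.6" --pt "8 0 0 0 0 0.12 0.6" --pt "5 0 0 0 0 0.12 0.6"

```text
time_s: 22.18
eef_pos: [570.0, -180.4, 273.5]
ee_rot: [-0.002, 0.856, 0.517, -0.009]
force: [-1.3, 0.4, 0.3]
grip_width: 0.799
```

Call:
play_rows --pt "0 0 0 0 0 0.12 0.6" --pt "0 0 0 0 0 0.12 0.6" --pt "0 0 0 0 0 0.12 0.6" --pt "0 0 0 0 0 0.12 0.6" --pt "0 0 0 0 0 0.0 0.6"

```text
time_s: 22.6
eef_pos: [575.8, -174.3, 265.6]
ee_rot: [-0.005, 0.699, 0.715, -0.009]
force: [-0.1, 0.4, 0.5]
grip_width: 0.799
```

```bash
python3 - <<'E'
from h import *
go([553,-192,235],down(.075))
E
```

```text
t 22.6 p [ 575.8 -174.3  265.6] d [-22.8 -17.7 -30.6] rv [ 0.006 -0.02   0.052] n 1.0 j [-0.48  0.47  1.1  -0.01  1.59 -0.51] f [-0.1  0.4  0.5] w 0.799
```

Call:
play_rows --pt "-12 -9 0 0.003 -0.01 0.026 0.6" --pt "-11 -9 -3 0.003 -0.01 0.026 0.6" --pt "0 0 -8 0 0 0 0.6" --pt "0 0 0 0 0 0 0.6"

```text
time_s: 22.93
eef_pos: [555.0, -189.2, 249.9]
ee_rot: [-0.003, 0.681, 0.732, 0.001]
force: [0.0, 0.4, 0.5]
grip_width: 0.802
```

```bash
python3 - <<'E'
from h import *
go([553,-192,152],down(.075))
E
```

```text
t 22.93 p [ 555.  -189.2  249.9] d [ -2.   -2.8 -97.9] rv [-0.006 -0.002  0.003] n 2.3 j [-0.53  0.43  1.2   0.    1.52 -0.6 ] f [0.  0.4 0.5] w 0.802
```

Call:
play_rows --pt "-1 -1.5 -25 -0.006 -0.002 0.003 0.6" --pt "-1 -1.5 -25 0 0 0 0.6" --pt "0 0 -20 0 0 0 0.6" --pt "0 0 0 0 0 0 0.6"

```text
time_s: 23.27
eef_pos: [555.7, -189.6, 176.5]
ee_rot: [0.0, 0.683, 0.731, 0.001]
force: [0.4, 0.5, 0.9]
grip_width: 0.799
```

```bash
python3 - <<'E'
from h import *
go([553,-192,152],down(.075))
E
```

```text
t 23.27 p [ 555.7 -189.6  176.5] d [ -2.7  -2.4 -24.5] rv [-0.001  0.001  0.008] n 0.6 j [-0.53  0.47  1.34  0.    1.34 -0.6 ] f [0.4 0.5 0.9] w 0.799
```

Call:
play_rows --pt "-3 -2.4 -10 0 0 0.008 0.6" --pt "0 0 -8 0 0 0 0.6" --pt "0 0 -3 0 0 0 0.6" --pt "0 0 0 0 0 0 0.6"

```text
time_s: 23.6
eef_pos: [555.2, -190.3, 155.9]
ee_rot: [0.0, 0.681, 0.732, 0.001]
force: [0.6, 0.2, 0.5]
grip_width: 0.8
```

```bash
python3 - <<'E'
from h import *
go([553,-192,152],down(.075))
E
```

```text
t 23.6 p [ 555.2 -190.3  155.9] d [-2.2 -1.7 -3.9] rv [-0.002  0.001  0.003] n 0.1 j [-0.53  0.48  1.37  0.    1.29 -0.6 ] f [0.6 0.2 0.5] w 0.8
```

Call:
play_rows --pt "-2.2 -1.7 -2 0 0 0.003 0.6" --pt "0 0 0 0 0 0 -1" --pt "0 0 0 0 0 0 -1" --pt "0 0 0 0 0 0 -1" --pt "0 0 0 0 0 0 -1" --grip_force 50

```text
time_s: 24.02
eef_pos: [554.5, -192.3, 156.7]
ee_rot: [0.002, 0.68, 0.733, 0.002]
force: [0.8, -0.9, -0.3]
grip_width: 0.237
```

Call:
play_rows --pt "0 0 0 0 0 0 -1" --pt "0 0 0 0 0 0 -1" --pt "0 0 0 0 0 0 -1"

```text
time_s: 24.27
eef_pos: [554.3, -192.3, 157.0]
ee_rot: [0.002, 0.68, 0.733, 0.002]
force: [-0.5, -1.0, -0.5]
grip_width: 0.169
```

```bash
python3 - <<'E'
from h import *
s=sense();go([553,-192,154],down(.075));print(s["wrist_torque"])
E
```

```text
t 24.27 p [ 554.3 -192.3  157. ] d [-1.3  0.3 -3. ] rv [0.001 0.005 0.   ] n 0.1 j [-0.53  0.48  1.37  0.    1.29 -0.61] f [-0.5 -1.  -0.5] w 0.169
[-0.02717257  0.0911838  -0.00742082]
```

Call:
play_rows --pt "0 0 0 0 0 -0.08 -1" --pt "0 0 0 0 0 -0.08 -1" --pt "0 0 0 0 0 -0.08 -1" --pt "0 0 0 0 0 0 -1"

```text
time_s: 24.6
eef_pos: [553.5, -192.2, 157.0]
ee_rot: [0.001, 0.766, 0.643, 0.001]
force: [-0.7, -0.7, 0.1]
grip_width: 0.168
```

```bash
python3 - <<'E'
from h import *
s=sense();go([554,-192.3,157],down(.075));print(s["wrist_torque"])
E
```

```text
t 24.6 p [ 553.5 -192.2  157. ] d [ 0.5 -0.1  0. ] rv [0.001 0.003 0.25 ] n 2.0 j [-0.53  0.48  1.37  0.    1.29 -0.36] f [-0.7 -0.7  0.1] w 0.168
[-0.04922045  0.24621501 -0.00234697]
```

Call:
play_rows --pt "0 0 0 0 0 -0.08 -1" --pt "0 0 0 0 0 -0.08 -1" --pt "0 0 0 0 0 -0.08 -1" --pt "0 0 0 0 0 -0.08 -1" --pt "0 0 0 0 0 -0.08 -1"

```text
time_s: 25.02
eef_pos: [552.8, -192.1, 157.0]
ee_rot: [0.001, 0.879, 0.477, -0.001]
force: [-1.5, 0.6, 1.2]
grip_width: 0.172
```

```bash
python3 - <<'E'
from h import *
s=sense();go([554,-192.3,157],down(.075));print(s["wrist_torque"])
E
```

```text
t 25.02 p [ 552.8 -192.1  157. ] d [ 1.2 -0.2  0. ] rv [0.002 0.    0.651] n 5.2 j [-0.53  0.48  1.37 -0.    1.29  0.04] f [-1.5  0.6  1.2] w 0.172
[0.0925543  0.26713366 0.14519902]
```

Call:
play_rows --pt "0.3 0 0 0 0 -0.08 -1" --pt "0.3 0 0 0 0 -0.08 -1" --pt "0 0 0 0 0 -0.08 -1" --pt "0 0 0 0 0 -0.08 -1" --pt "0 0 0 0 0 -0.08 -1"

```text
time_s: 25.43
eef_pos: [552.1, -191.8, 157.0]
ee_rot: [-0.001, 0.957, 0.29, -0.002]
force: [-2.3, 0.7, 0.8]
grip_width: 0.167
```

```bash
python3 - <<'E'
from h import *
s=sense();go([554,-192.3,157],down(.075));print(s["wrist_torque"])
E
```

```text
t 25.43 p [ 552.1 -191.8  157. ] d [ 1.9 -0.5  0. ] rv [ 0.002 -0.004  1.057] n 8.5 j [-0.53  0.48  1.37 -0.    1.3   0.45] f [-2.3  0.7  0.8] w 0.167
[0.04111571 0.31070835 0.17946296]
```

Call:
play_rows --pt "0 0 0 0 0 -0.05 -1" --pt "0 0 0 0 0 -0.05 -1"

```text
time_s: 25.6
eef_pos: [551.8, -191.6, 157.0]
ee_rot: [-0.001, 0.97, 0.242, -0.002]
force: [-1.4, 0.2, 0.0]
grip_width: 0.161
```

```bash
python3 - <<'E'
from h import *
s=sense();go([554,-192.3,157],down(.075));print(s["wrist_torque"])
E
```

```text
t 25.6 p [ 551.8 -191.6  157. ] d [ 2.2 -0.7  0. ] rv [ 0.002 -0.005  1.157] n 9.3 j [-0.53  0.48  1.37 -0.    1.3   0.55] f [-1.4  0.2  0. ] w 0.161
[0.05356043 0.24276107 0.147605  ]
```

Still at friction level (0.15 N m), so not at the stop yet. Continuing in small steps.

Call:
play_rows --pt "0.5 0 0 0 0 -0.05 -1" --pt "0.3 0 0 0 0 -0.05 -1"

```text
time_s: 25.77
eef_pos: [552.1, -191.4, 157.0]
ee_rot: [-0.001, 0.981, 0.193, -0.003]
force: [-1.5, 0.4, -0.2]
grip_width: 0.169
```

```bash
python3 - <<'E'
from h import *
s=sense();go([554,-192.3,157],down(.075));print(s["wrist_torque"])
E
```

```text
t 25.77 p [ 552.1 -191.4  157. ] d [ 1.9 -0.9  0. ] rv [ 0.003 -0.007  1.257] n 10.1 j [-0.53  0.48  1.37 -0.    1.3   0.65] f [-1.5  0.4 -0.2] w 0.169
[0.09282312 0.41234026 0.27301485]
```

Call:
play_rows --pt "0.3 0 0 0 0 -0.04 -1" --pt "0 0 0 0 0 -0.04 -1"

```text
time_s: 25.93
eef_pos: [551.9, -191.2, 157.0]
ee_rot: [-0.002, 0.988, 0.156, -0.004]
force: [-3.1, 0.8, 0.9]
grip_width: 0.164
```

```bash
python3 - <<'E'
from h import *
s=sense();go([554,-192.3,157],down(.075));print(s["wrist_torque"])
E
```

```text
t 25.93 p [ 551.9 -191.2  157. ] d [ 2.1 -1.1  0. ] rv [ 0.003 -0.008  1.333] n 10.7 j [-0.53  0.48  1.37 -0.    1.3   0.73] f [-3.1  0.8  0.9] w 0.164
[0.02255843 0.35359893 0.95466951]
```

The torque jumped to 0.95 N m: this is the stop. Releasing and lifting clear.

Call:
play_rows --pt "0 0 0 0 0 0.01 0.6" --pt "0 0 0 0 0 0 0.6" --pt "0 0 0 0 0 0 0.6" --pt "0 0 0 0 0 0 0.6" --pt "0 0 0 0 0 0 0.6"

```text
time_s: 26.35
eef_pos: [552.5, -191.3, 157.2]
ee_rot: [-0.001, 0.986, 0.165, -0.003]
force: [-0.1, 0.5, -0.3]
grip_width: 0.804
```

Call:
play_rows --pt "0 0 10 0 0 0 0.6" --pt "0 0 20 0 0 0 0.6" --pt "0 0 30 0 0 0 0.6" --pt "0 0 30 0 0 0 0.6" --pt "0 0 20 0 0 0 0.6"

```text
time_s: 26.77
eef_pos: [550.0, -190.0, 269.4]
ee_rot: [-0.004, 0.986, 0.166, -0.006]
force: [0.3, 0.3, 0.0]
grip_width: 0.8
```

Call:
play_rows --pt "-35 0 15 0 0 0 0.6" --pt "-35 0 10 0 0 0 0.6" --pt "-35 0 5 0 0 0 0.6" --pt "-30 0 0 0 0 0 0.6" --pt "-30 0 0 0 0 0 0.6"

```text
time_s: 27.18
eef_pos: [383.6, -190.0, 307.2]
ee_rot: [-0.0, 0.986, 0.169, -0.002]
force: [-0.0, -1.0, -0.3]
grip_width: 0.801
```

Call:
play_rows --pt "-10 35 0 0 0 0 0.6" --pt "0 35 0 0 0 0 0.6" --pt "0 35 0 0 0 0 0.6" --pt "0 0 0 0 0 0 0.6" --pt "0 0 0 0 0 0 0.6"

```text
time_s: 27.6
eef_pos: [367.3, -82.8, 312.6]
ee_rot: [0.003, 0.986, 0.165, 0.001]
force: [0.2, -0.7, -0.5]
grip_width: 0.798
```

```bash
python3 - <<'E'
from h import *
st()
T,S=cam("top"),cam("side")
cv2.imwrite("pics/end_top.png",T["img"]);cv2.imwrite("pics/end_side.png",S["img"])
# predicted bar (key yaw = .36-1.4) and matching: bright elongated blob in top view near the socket
for yaw in np.arange(-1.4,-.6,.1):
    d=np.array([-np.sin(yaw),np.cos(yaw),0])
    P=[np.array([553,-192,208])+d*t for t in np.linspace(-42,42,30)]
    uv=proj(T,P).round().astype(int);u2=proj(S,np.array(P)-[0,0,4]).round().astype(int)
    print(round(yaw,2),"top brightness",T["img"][uv[:,1],uv[:,0]].min(1).mean().round(1),T["img"][uv[:,1],uv[:,0]].min(),"side",S["img"][u2[:,1],u2[:,0]].min(1).mean().round(1))
E
```

```text
t 27.6 p [367.3 -82.8 312.6] j [-0.53 -0.09  1.66 -0.    1.57  0.71] f [ 0.2 -0.7 -0.5] w 0.798
x [0.945 0.326 0.001] y [ 0.326 -0.945  0.006] z [ 0.003 -0.005 -1.   ]
-1.4 top brightness 148.0 67 side 106.0
-1.3 top brightness 176.2 77 side 127.6
-1.2 top brightness 210.8 174 side 137.9
-1.1 top brightness 214.2 183 side 138.2
-1.0 top brightness 186.6 114 side 130.4
-0.9 top brightness 153.9 68 side 116.5
-0.8 top brightness 136.4 67 side 119.4
-0.7 top brightness 121.8 71 side 108.9
```

The bar is found in both views at its home height above the socket, at yaw −1.15, which is about 1.22 rad clockwise from where it was inserted. Handing in.

```bash
python3 -c "
from rig import ctrl
print(ctrl.finish_job())"
```

```text
the job is handed in; nothing more can be done
None
```

I stood the steel key fully home in the grey vice's socket and let go of it there. I then took it again by the crossbar, turned the socket clockwise to its stop, let go and moved away. I handed in at 27.6 s of the 61 s allowed; the hand-in reports no verdict.

**Checks that passed**
- **Insertion:** after letting go, both ends of the crossbar showed within about 1 px of where a fully home, upright key would be. The socket had not been turned.
- **Turning:** the moment at the wrist stayed near 0.15 N m, then rose to 0.95 N m after about 1.33 rad of tool turn, which I took as the stop.
- **End:** by image code on the last pictures, the bar sat over the socket at its home height. It was turned 1.22 rad clockwise from where it went in. With a start of about 0.28 rad and the play in the socket, I put the lock between 1.35 rad and its stop at 1.4. I did not measure the lock directly.

**What disagreed or went wrong**
- **Tool point:** the tool point reads 31 mm further along the tool than the cameras show the fingertips. The first closing missed above the shaft because of this, and I allowed for it afterwards.
- **First grasp:** the wrist would have run out of range at insertion. I set the key back in its rest and grasped it again with the gripper turned half round.
- **Final state not viewed:** all 12 pictures were used before the turn. I did not measure the jaw's contact with the blank, or whether the other things had moved. I felt no unplanned contact with them.

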